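Strip the wheelchair axle stack and lay out its parts

ROBOT

A 6-joint arm with a two-finger parallel gripper is mounted at the origin on the work surface. World frame = base frame: x ahead of the robot, y to its left, z up, the work surface at z = 0. Lengths are in m, angles in rad, forces in N, time in s.
With the tool pointing down it reaches from about 0.35 to 0.85 m from the base axis. Payload 8.1 kg.
Tool frame: the origin (TCP) lies at the very end of the fingers, on their centre line; the grasp point (between the pads) lies 19 mm behind it; z points along the fingers, x is the direction in which the jaws open and shut, and the axes are right-handed (so a half turn about z gives the same grasp; the last joint's range is limited). The gripper opens to 93 mm and grips with 3 to 60 N. Pads are 15 mm wide; open, the fingers measure 128 mm over their backs; the gripper's body (75 mm by 188 mm) begins 65 mm behind the grasp point.
Start: joints at [1.162, 0.13, 1.488, -0, 1.523, -0.085], TCP at [0.191, 0.569, 0.219] pointing down, gripper open.
Joint ranges: [-2.96, 2.96], [-0.89, 2.26], [0.02, 2.5], [-1.34, 4.48], [0, 2.73], [-2.66, 2.66]. Speed limits (rad/s): [2.39, 2.39, 2.79, 3.14, 3.14, 3.14].

INTERFACE

Orientations are given as a rotation vector (axis times angle).
In Python, from plant import robot gives the robot as it stands. The module is installed in compiled form; this text tells all that it offers.
- The arm moves only by the tool jog_arm, never from a script. Its argument "commands" is one flat list of numbers, 5 for each row, row after row: the gripper's target within -1 to 1 (shut at 1, half-way at 0, fully open at -1), then the shift along the tool's x, y, z in m, then the turn about the tool's z in degrees. A call has 1 to 20 rows; each row shifts and turns the commanded pose from where the row before left it, along the tool's axes as they then stand; what a row does not reach is not made up. A row lasts 1/12 s, in which the tool goes at most 41.7 mm and 7.16 degrees, less where a joint would pass 70% of its speed; a pose out of reach is approached as far as the arm can. A call is refused whole if a number of a shift passes 0.0417 or a number of a turn 7.16, either way. A call with a gripper value outside its range is refused whole. The fingers move at their own pace and stop on an object; "grip_force" is the grip in N (left out, the last holds). Time passes only in rows, so rows that do not move let the fingers close. It gives the time, the measured TCP pose, the force and the opening at its end, in the units of the state.
- robot.read_state(): the state, without advancing time (a new reading comes with each control period).
- robot.read_camera(name): name is "scene" or "top" or "wrist"; returns a dict with "img" (384x512x3 uint8, blue, green, red), "vfov" (degrees; the focal length in pixels is half the picture's height over the tangent of half this angle, whatever the lens; pixels are square), "cx", "cy" (the principal point, pixels), "k1" (the pictures are not rectified: a ray, as slopes to the right and down, at radius r is drawn at 1 + k1 r^2 times it, then the intrinsics apply), "extrinsics" (4x4, takes a point from world to camera coordinates). Camera axes: x right, y down, z forward; pixel columns grow to the right and rows downward; lengths in m; the calibration is good to about 2 mm. A picture is of the moment at which its call begins. There is no depth.
- robot.close_job(): hands the job in, once; it reports no verdict.
Trained networks look in a picture, given as the dict that the camera call returned (one of the last four; its "shot" number tells which), for a name from the list of things; names that differ only in an ending like _2 or _b are one class to them, and where a whole thing is asked for, a point or a joint stands for the part that bears it (a point fixed in the world has none). Each returns a list of dicts, best first, with "score" (0 to 1); they miss things now and then, are a little off and sometimes report something else, mostly with a low value. They report only what shows in the picture. A call takes as long as a camera call. They do not tell look-alikes from the thing itself.
- robot.recognise(thing, picture): "box" ([centre column, centre row, width, height] as shares, 0 to 1, of the picture: columns of its width, rows of its height, round what is visible of it).
- robot.pinpoint(thing, picture): "position" ([row, column] as shares, 0 to 1, of the picture: columns of its width, rows of its height: a listed point, or the origin of a listed thing).
The state is a dict: "t": time; "q": joint angles; "dq": joint speeds; "joint_torque": joint torques, N m; "tool_pos": TCP position; "orientation": TCP orientation; "force": force on the tool from outside, world axes, zero at the start; "wrist_torque": the same for the moment, N m; "opening": finger opening in m.
Only numpy, scipy, OpenCV 4.12 (cv2) and the standard library are available. Lean on these libraries where they do the work, as an engineer would, in place of code of your own. Each camera call takes 0.05 s, during which the arm holds its last target.

TASK

Strip the axle stack that stands on the clamped pin, one part at a time from the top down, and lay each part out in the middle of its place the way up it came off: the ball bearing on the magnet of the round steel dish, the nylon spacer on the square steel bench block for measuring, the flanged brass bushing in the wire degreasing basket, and the hub flange on the round rubber pad. Set the parts down gently rather than dropping them, let go of each, and leave the brake knob and the spoke wrench where they are.

Things in the scene. Friction and masses are not known exactly. Their poses are not given: they have to be found in the camera images.
- bearing_mid (a point): Sealed ball bearing: steel ring with a dark seal ring on each face, outside diameter 30, height 10, bore 15.5 mm. At the start the top part of the stack, on the spacer. The point is its centre, 5 mm above its underside; z is its axis, up. The stack stands on a fixed upright 12 mm steel pin, tip 4 mm below the bearing's top; the parts slide freely on it (nearly 2 mm of play all round).
- spacer_mid (a point): Nylon spacer: plain thick blue ring, outside diameter 40, height 12, bore 15.5 mm. At the start on the pin, second from the top, resting on the bushing's barrel. The point is its centre, 6 mm above its underside; z is its axis, up.
- bushing_mid (a point): Flanged brass axle bushing: round barrel of diameter 30 mm, 13 mm tall, on a flange of diameter 49 mm, 5 mm thick, at its lower end; height 18 in all, bore 15.5 mm. At the start on the pin, third from the top, flange down on the hub flange. The point is its centre, 9 mm above its underside; z is its axis, up from flange to barrel.
- flange_mid (a point): Aluminium hub flange: flat disc, ring of small spoke holes near its edge, diameter 58, thickness 12, bore 15.5 mm. At the start the bottom part, on the jaws of the cam lock, a fixed cam-lever vise (125 x 80 mm, jaw tops 45 mm above the cart, lever lower and up to 105 mm from the pin) that holds the pin, tip 48 mm above the jaws. The point is its centre, 6 mm above its underside; z is its axis, up.
- dish_floor (a point): Magnetic parts dish: low round steel dish, fixed to the cart: flat floor of diameter 80 mm, 5 mm above the cart, a dark magnet disc of diameter 38 mm in the middle of the floor (no noticeable pull) and a flared rim of diameter 100 mm, 18 mm above the cart. The point is the middle of the floor; z up.
- block_top (a point): Square steel bench block, 64 x 64 mm, 20 mm high, bare flat top, fixed to the cart. The point is the middle of its top; z up, x and y along its sides.
- basket_floor (a point): Round steel wire degreasing basket, fixed to the cart: inside diameter 86 mm, mesh floor 4 mm above the cart, upright wire wall to 25 mm above the cart, two small side loops reaching 58 mm from the middle. The point is the middle of the mesh floor; z up.
- pad_top (a point): Round flat black rubber pad, diameter 92, 10 mm thick, no rim, fixed to the cart. The point is the middle of its top; z up.
- knob_mid (a point): Bystander: red plastic push-to-lock brake knob standing loose on the cart, mushroom shape, head diameter 42, height 38 mm. The point is its centre, 19 mm above the cart.
- wrench_mid (a point): Bystander: flat zinc-plated spoke wrench lying loose on the cart, 100 x 24 mm, 6 mm thick. The point is its centre, x along its length.
Not all that is in view belongs to the job. What is shaped like the part that bears basket_floor but green is not meant.

How it is judged:
On the way, in this order (a step that is already met when the one before it is completed fails the run):
1. The ball bearing lies flat in the middle of the magnetic dish, released (horizontal distance between bearing_mid and dish_floor below 0.015 m and z of bearing_mid in the frame of dish_floor between 0.002 and 0.008 m and angle between bearing_mid's own z axis and vertical below 0.1 rad and linear speed of bearing below 0.02 m/s and contact force between the fingers and bearing below 0.05 N), for 0.2 s.
2. The nylon spacer stands in the middle of the square bench block, released, with the parts set out before it still in place (all of step 1 and horizontal distance between spacer_mid and block_top below 0.012 m and z of spacer_mid in the frame of block_top between 0.003 and 0.009 m and angle between spacer_mid's own z axis and vertical below 0.1 rad and linear speed of spacer below 0.02 m/s and contact force between the fingers and spacer below 0.05 N), for 0.2 s.
3. The brass bushing stands on its flange in the middle of the wire basket, released, with the parts set out before it still in place (all of step 2 and horizontal distance between bushing_mid and basket_floor below 0.015 m and z of bushing_mid in the frame of basket_floor between 0.006 and 0.012 m and angle between bushing_mid's own z axis and vertical below 0.1 rad and linear speed of bushing below 0.02 m/s and contact force between the fingers and bushing below 0.05 N), for 0.2 s.
4. The hub flange lies flat in the middle of the round rubber pad, released, with the parts set out before it still in place (all of step 3 and horizontal distance between flange_mid and pad_top below 0.014 m and z of flange_mid in the frame of pad_top between 0.003 and 0.009 m and angle between flange_mid's own z axis and vertical below 0.1 rad and linear speed of flange below 0.02 m/s and contact force between the fingers and flange below 0.05 N), for 0.2 s.
At the end, for the whole second after the job is handed in: All parts lie level (0.1 rad), same way up as in the stack, released, at rest on their place's surface (height within 3 mm), off its middle by less than: bearing in dish 15 mm, spacer on block 12, bushing in basket 15, hub flange on pad 14 (all of step 4); the robot touches nothing.
It fails at once if The brake knob is moved by more than 15 mm (distance of knob_mid from where it was at the start of the episode above 0.015 m).
It fails at once if The spoke wrench is moved by more than 15 mm (distance of wrench_mid from where it was at the start of the episode above 0.015 m).
It fails at once if A part is dropped: it falls free, held by no finger, faster than 0.7 m/s (a fall of about 25 mm) ((linear speed of bearing above 0.7 m/s and contact force between the fingers and bearing below 0.05 N) or (linear speed of spacer above 0.7 m/s and contact force between the fingers and spacer below 0.05 N) or (linear speed of bushing above 0.7 m/s and contact force between the fingers and bushing below 0.05 N) or (linear speed of flange above 0.7 m/s and contact force between the fingers and flange below 0.05 N)).
It also fails if it takes over 122 s, if anything falls off the work surface, if the arm or the gripper's body presses on something with over 40 N, if the wrist force passes 120 N, or if a joint passes its speed limit or range.

## Working session

There is one attempt and no reset: what is moved stays moved. The work goes in short steps, Python scripts to look and compute and a tool call to move; the robot and the scene stay as the last step left them, time stands still between calls to the robot, and variables do not carry over. Pictures are saved under pics/ and viewed, and the job is handed in when it is done.

Besides the shell and the picture viewer there is one more tool, called after ">>>" as a command line: name --argument value ..., lists and objects as JSON in quotes. jog_arm: Moves the arm, as the interface text tells. Its arguments: {"type":"object","properties":{"commands":{"type":"array"},"grip_force":{"type":"number"}},"required":["commands"]}

```bash
mkdir -p pics; cat > h.py <<'E'
import numpy as np, cv2
from plant import robot
from scipy.spatial.transform import Rotation as R
def ray(p,u,v):
    f=p["img"].shape[0]/2/np.tan(np.radians(p["vfov"])/2)
    xd=np.array([(u-p["cx"])/f,(v-p["cy"])/f]); x=xd.copy()
    for _ in range(30): x=xd/(1+p["k1"]*(x@x))
    E=np.array(p["extrinsics"]); d=E[:3,:3].T@np.array([x[0],x[1],1]); o=-E[:3,:3].T@E[:3,3]
    return o,d
def atz(p,u,v,z):
    o,d=ray(p,u,v); return o+d*(z-o[2])/d[2]
def proj(p,P):
    f=p["img"].shape[0]/2/np.tan(np.radians(p["vfov"])/2)
    E=np.array(p["extrinsics"]); c=E[:3,:3]@np.array(P)+E[:3,3]; x=c[:2]/c[2]; x=x*(1+p["k1"]*(x@x))
    return np.array([x[0]*f+p["cx"],x[1]*f+p["cy"]])
Z=dict(bearing_mid=.045+.012+.018+.012+.005,spacer_mid=.081,bushing_mid=.066,flange_mid=.051,dish_floor=.005,block_top=.02,basket_floor=.004,pad_top=.01,knob_mid=.019,wrench_mid=.003)
E
python3 - <<'E'
from h import *
s=robot.read_state(); print(s["t"],s["tool_pos"],s["orientation"],s["opening"],s["force"])
for n in ("scene","top"):
    p=robot.read_camera(n); cv2.imwrite(f"pics/{n}0.png",p["img"])
    print(n,p["vfov"],p["cx"],p["cy"],p["k1"],np.round(p["extrinsics"],3).tolist())
    for k,z in Z.items():
        for r in robot.pinpoint(k,p)[:3]:
            v,u=r["position"]; u*=512; v*=384
            print(k,round(r["score"],2),round(u,1),round(v,1),np.round(atz(p,u,v,z),4))
E
```

```text
0.0 [0.19063336 0.56830733 0.21759502] [ 2.54976061  1.83376094 -0.00255228] 0.09306931697176636 [ 0.39920434 -0.40695451  0.71782509]
scene 57.03665663833146 253.99027124662905 193.61260799093748 -0.013774350453020149 [[-0.273, 0.962, 0.003, 0.145], [0.767, 0.22, -0.602, -0.314], [-0.58, -0.162, -0.798, 1.159], [0.0, 0.0, 0.0, 1.0]]
bearing_mid 0.42 434.7 223.2 [0.455  0.3832 0.092 ]
spacer_mid 0.6 435.3 226.7 [0.4556 0.3888 0.081 ]
bushing_mid 0.47 432.4 229.3 [0.4529 0.3886 0.066 ]
flange_mid 0.51 426.9 235.3 [0.4615 0.3825 0.051 ]
dish_floor 0.59 168.6 242.7 [ 0.6158 -0.1841  0.005 ]
block_top 0.82 134.0 170.4 [ 0.4465 -0.3571  0.02  ]
basket_floor 0.89 253.4 215.8 [ 0.488  -0.0138  0.004 ]
basket_floor 0.89 214.9 276.2 [ 0.6646 -0.0518  0.004 ]
basket_floor 0.74 335.6 177.0 [0.3069 0.1648 0.004 ]
knob_mid 0.67 338.8 218.3 [0.4478 0.1893 0.019 ]
wrench_mid 0.76 202.4 190.1 [ 0.4467 -0.1643  0.003 ]
top 54.13730284557375 251.39607343574718 188.26873626591166 -0.10277037498373984 [[-0.004, -1.0, -0.022, 0.016], [-0.981, 0.008, -0.192, 0.492], [0.192, 0.021, -0.981, 0.861], [0.0, 0.0, 0.0, 1.0]]
bearing_mid 0.42 91.1 202.0 [0.4534 0.3891 0.092 ]
spacer_mid 0.42 97.4 203.9 [0.4505 0.3782 0.081 ]
bushing_mid 0.5 98.8 203.3 [0.4543 0.3814 0.066 ]
flange_mid 0.71 99.7 206.1 [0.4497 0.3853 0.051 ]
dish_floor 0.89 330.7 145.0 [ 0.613  -0.1923  0.005 ]
block_top 0.83 404.7 207.9 [ 0.4445 -0.3678  0.02  ]
basket_floor 0.91 191.6 267.7 [0.3024 0.1621 0.004 ]
basket_floor 0.85 290.1 251.1 [ 0.3421 -0.0806  0.004 ]
basket_floor 0.74 274.3 128.5 [ 0.6597 -0.0465  0.004 ]
pad_top 0.83 197.9 131.5 [0.6518 0.1535 0.01  ]
knob_mid 0.71 183.1 209.3 [0.4455 0.184  0.019 ]
knob_mid 0.44 323.4 211.9 [ 0.4367 -0.1636  0.019 ]
wrench_mid 0.71 331.1 146.3 [ 0.6101 -0.1936  0.003 ]
wrench_mid 0.62 322.6 212.6 [ 0.4371 -0.1643  0.003 ]
```

```bash
python3 -c "
import cv2
for n in ('scene','top'):
    cv2.imwrite(f'pics/{n}0b.png',cv2.resize(cv2.imread(f'pics/{n}0.png'),(800,600),interpolation=2))"
```

```text
(no output)
```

View pics/scene0b.png

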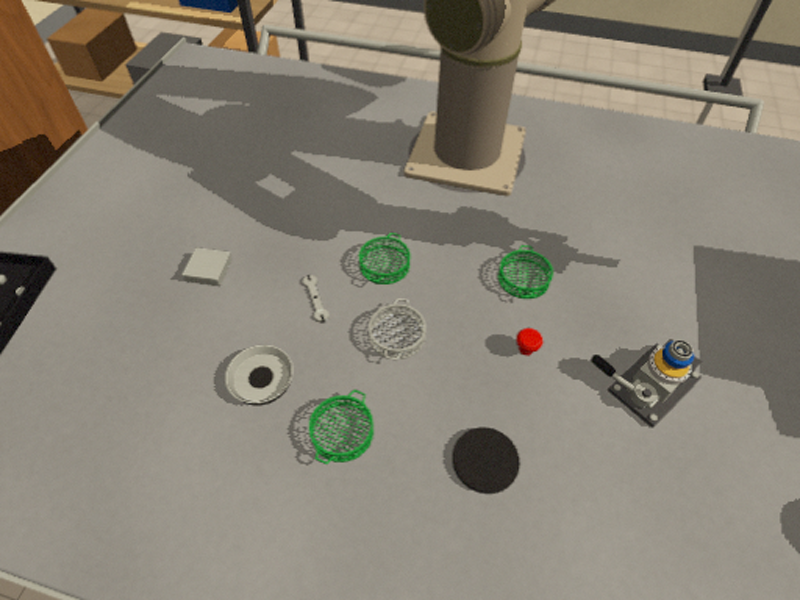

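View pics/top0b.png

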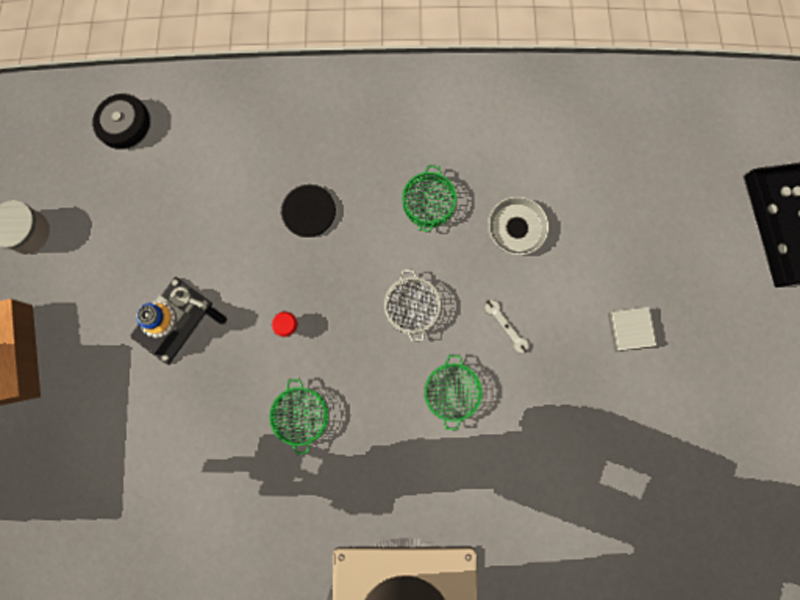

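Scene view (800x600 scale): stack at (678,355), dish (259,376), block (206,266), pad (486,460). There are four basket candidates: steel at (397,329), and green at (384,260), (525,273) and (341,428). The steel one, at top view (414,304), fits because it isn't green. I'll confirm it in a crop.

```bash
python3 - <<'E'
import cv2,numpy as np
t=cv2.imread('pics/top0.png'); s=cv2.imread('pics/scene0.png')
def c(i,u,v,r=32): return cv2.resize(i[max(0,v-r):v+r,max(0,u-r):u+r],(260,260),interpolation=cv2.INTER_CUBIC)
row1=np.hstack([c(t,265,195),c(t,331,146),c(t,405,210)])
row2=np.hstack([c(t,198,134),c(t,100,204),c(s,434,228)])
cv2.imwrite('pics/crop0.png',np.vstack([row1,row2]))
E
```

```text
(no output)
```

View pics/crop0.png

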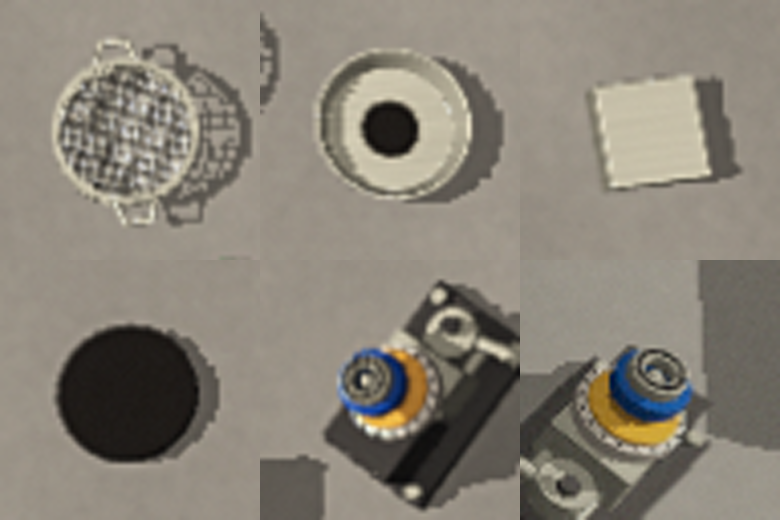

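The crop at top (264,195) shows a bare steel wire basket with two loops. It's the only non-green one, so it's the one meant. Next I'll measure sharper positions from both cameras and check the wrist view.

```bash
python3 - <<'E'
from h import *
p=robot.read_camera("wrist"); cv2.imwrite("pics/w0.png",p["img"]); print(p["vfov"],p["cx"],p["cy"],p["k1"]); E=np.array(p["extrinsics"]); print(np.round(-E[:3,:3].T@E[:3,3],3),np.round(E[:3,:3],2).tolist())
s=robot.read_state(); print(R.from_rotvec(s["orientation"]).as_matrix().round(3).tolist())
p=robot.read_camera("top")
for n,u,v,z in (("basket",263.8,195,.025),("dish",331,145.8,.005),("block",405.1,210.6,.02),("pad",197.5,134.3,.01),("bearing",93.9,201.6,.097)): print(n,atz(p,u,v,z).round(4))
E
```

```text
69.17615223504725 258.3039760053892 188.2236354027648 -0.027107426756669287
[0.12  0.592 0.384] [[0.32, 0.95, 0.0], [0.91, -0.31, 0.27], [0.26, -0.09, -0.96]]
[[0.318, 0.948, -0.0], [0.948, -0.318, -0.0], [-0.0, -0.0, -1.0]]
basket [ 0.4791 -0.017   0.025 ]
dish [ 0.6108 -0.1929  0.005 ]
block [ 0.4377 -0.3684  0.02  ]
pad [0.6441 0.1543 0.01  ]
bearing [0.4534 0.38   0.097 ]
```

View pics/w0.png

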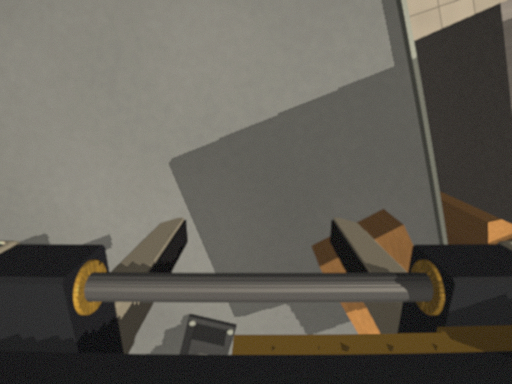

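The wrist view shows the fingertips at (185,225) and (335,225), with the camera looking down past them. Moving over the stack.

>>> jog_arm --commands '[-1, -0.0118, 0.0386, 0, 0, -1, -0.0118, 0.0386, 0, 0, -1, -0.0118, 0.0386, 0, 0, -1, -0.0118, 0.0386, 0, 0, -1, -0.0118, 0.0386, 0, 0, -1, -0.0118, 0.0386, 0, 0, -1, -0.0118, 0.0386, 0, 0, -1, -0.0118, 0.0386, 0, 0, -1, 0, 0, 0, 0, -1, 0, 0, 0, 0, -1, 0, 0, 0, 0, -1, 0, 0, 0, 0]' --grip_force 20

```text
t: 2.2
tool_pos: [0.4527, 0.3819, 0.2186]
orientation: [-2.549, -1.835, 0.0]
force: [-0.3, -0.4, 0.2]
opening: 0.0928
```

```bash
python3 - <<'E'
from h import *
s=robot.read_state(); print(s["t"],s["tool_pos"],s["orientation"],s["force"])
p=robot.read_camera("wrist"); cv2.imwrite("pics/w1.png",cv2.resize(p["img"],(800,600)))
for k in ("bearing_mid","spacer_mid","bushing_mid","flange_mid"):
    for r in robot.pinpoint(k,p)[:2]:
        v,u=r["position"]; print(k,r["score"],u*512,v*384,atz(p,u*512,v*384,Z[k]).round(4))
E
```

```text
2.2 [0.45267849 0.38185463 0.21860238] [-2.54918989e+00 -1.83539882e+00  3.53235156e-04] [-0.25577976 -0.38942978  0.1664511 ]
bearing_mid 0.76 261.9904 185.2032 [0.4576 0.3841 0.092 ]
spacer_mid 0.7 262.7072 182.0928 [0.4573 0.3852 0.081 ]
flange_mid 0.49 261.4784 186.0096 [0.469  0.3802 0.051 ]
```

View pics/w1.png

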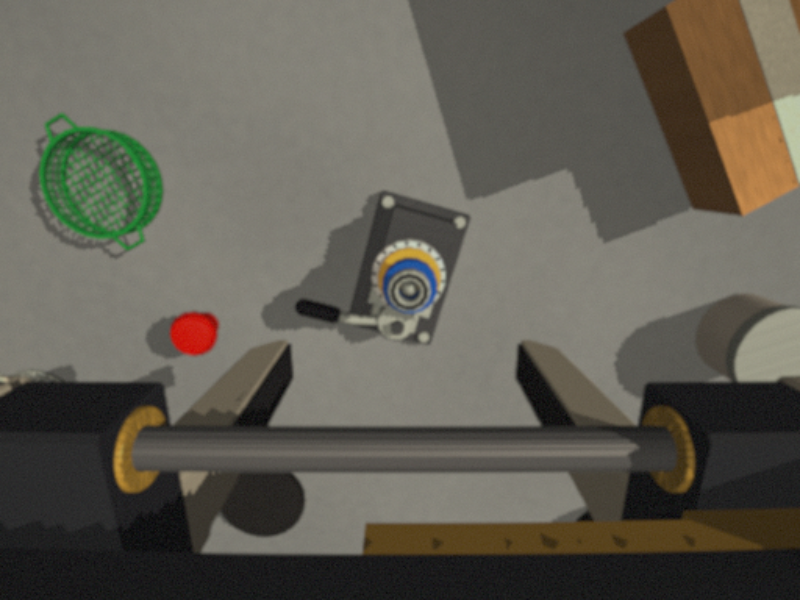

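The wrist view shows the stack at (409,290) between the fingertips, about 4 mm off-centre. Moving closer and looking again.

>>> jog_arm --commands '[-1, 0.002, 0.0015, 0.03, 0, -1, 0.002, 0.0015, 0.03, 0, -1, 0, 0, 0.02, 0, -1, 0, 0, 0, 0, -1, 0, 0, 0, 0]'

```text
t: 2.87
tool_pos: [0.4565, 0.3836, 0.1376]
orientation: [2.55, 1.835, -0.005]
force: [0.3, -0.4, 0.3]
opening: 0.0931
```

```bash
python3 - <<'E'
from h import *
s=robot.read_state(); print(s["t"],s["tool_pos"],s["orientation"],s["force"])
p=robot.read_camera("wrist"); 
for k in ("bearing_mid","spacer_mid","bushing_mid","flange_mid"):
    for r in robot.pinpoint(k,p)[:2]:
        v,u=r["position"]; print(k,r["score"],u*512,v*384,atz(p,u*512,v*384,Z[k]).round(4))
im=p["img"][120:280,160:360].copy()
cv2.imwrite("pics/w2.png",cv2.resize(im,(800,640))[:600])
print(proj(p,s["tool_pos"]), proj(p,[s["tool_pos"][0],s["tool_pos"][1],.097]))
E
```

```text
2.8667 [0.4565343  0.38361066 0.13761265] [ 2.54987652  1.8351323  -0.00470273] [ 0.27578039 -0.41403862  0.30579199]
bearing_mid 0.61 260.9152 210.5088 [0.4601 0.3842 0.092 ]
spacer_mid 0.89 260.5056 204.59520000000003 [0.4588 0.3843 0.081 ]
[258.87132263 230.35770673] [258.87217597 208.90623272]
```

View pics/w2.png

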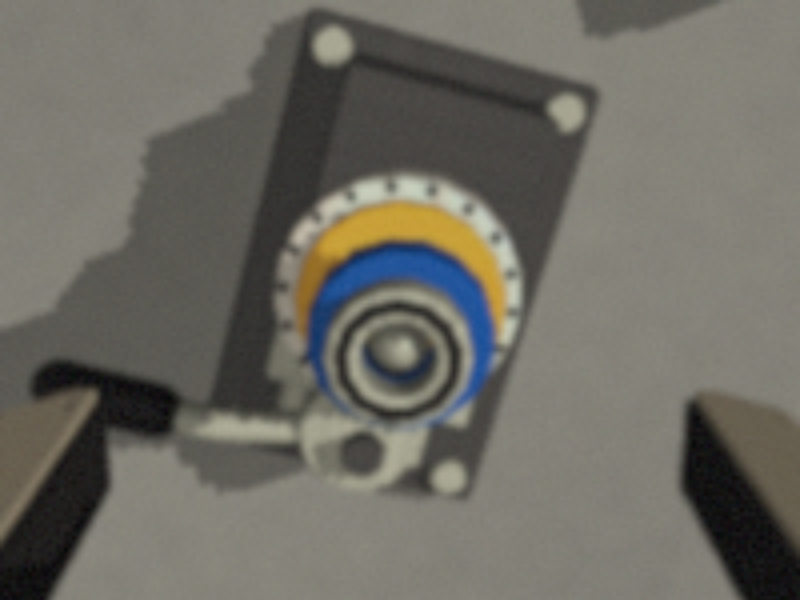

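The bearing top is centred at full-image (260,209.5), within 1 mm of the tool axis. Descending to just above the spacer and gripping.

>>> jog_arm --commands '[-1, 0.001, 0.0005, 0.02, 0, -1, 0, 0, 0.02, 0, -1, 0, 0, 0.009, 0, 0, 0, 0, 0, 0, 0.2, 0, 0, 0, 0, 1, 0, 0, 0, 0, 1, 0, 0, 0, 0, 1, 0, 0, 0, 0, 1, 0, 0, 0, 0, 1, 0, 0, 0, 0, 1, 0, 0, 0, 0, 1, 0, 0, 0, 0]'

```text
t: 4.12
tool_pos: [0.4585, 0.3847, 0.0897]
orientation: [2.551, 1.834, 0.0]
force: [0.5, 0.3, 0.4]
opening: 0.0377
```

```bash
python3 - <<'E'
from h import *
s=robot.read_state(); print(s["t"],s["tool_pos"],s["opening"],s["force"])
E
```

```text
4.1167 [0.45853706 0.38471727 0.08973403] 0.03770460266244263 [0.47008674 0.32544904 0.42873177]
```

>>> jog_arm --commands '[1, 0, 0, 0, 0, 1, 0, 0, 0, 0, 1, 0, 0, 0, 0, 1, 0, 0, 0, 0, 1, 0, 0, 0, 0]'

```text
t: 4.53
tool_pos: [0.4585, 0.3847, 0.0897]
orientation: [2.551, 1.834, -0.0]
force: [-0.2, 0.4, 0.7]
opening: 0.0292
```

>>> jog_arm --commands '[1, 0, 0, -0.005, 0, 1, 0, 0, -0.01, 0, 1, 0, 0, -0.02, 0, 1, 0, 0, -0.02, 0, 1, 0, 0, -0.02, 0, 1, 0, 0, 0, 0, 1, 0, 0, 0, 0, 1, 0, 0, 0, 0]'

```text
t: 5.2
tool_pos: [0.4584, 0.3846, 0.1644]
orientation: [2.55, 1.834, -0.0]
force: [-0.7, 0.3, -1.0]
opening: 0.0292
```

```bash
python3 - <<'E'
from h import *
p=robot.read_camera("wrist"); s=robot.read_state(); print(s["tool_pos"],s["opening"])
im=p["img"][120:280,160:360].copy()
cv2.imwrite("pics/w3.png",cv2.resize(im,(800,600)))
M=R.from_rotvec(s["orientation"]).as_matrix()
for n,P in (("dish",[.6108,-.1929]),("block",[.4377,-.3684]),("basket",[.4791,-.017]),("pad",[.6441,.1543])):
    print(n,(M.T@(np.array(P+[s["tool_pos"][2]])-s["tool_pos"])).round(4))
E
```

```text
[0.4579605  0.38434069 0.16360543] 0.029263585370903178
dish [-4.986e-01  3.285e-01  3.000e-04]
block [-7.201e-01  2.203e-01  7.000e-04]
basket [-3.738e-01  1.477e-01  3.000e-04]
pad [-0.1589  0.2497 -0.    ]
```

View pics/w3.png

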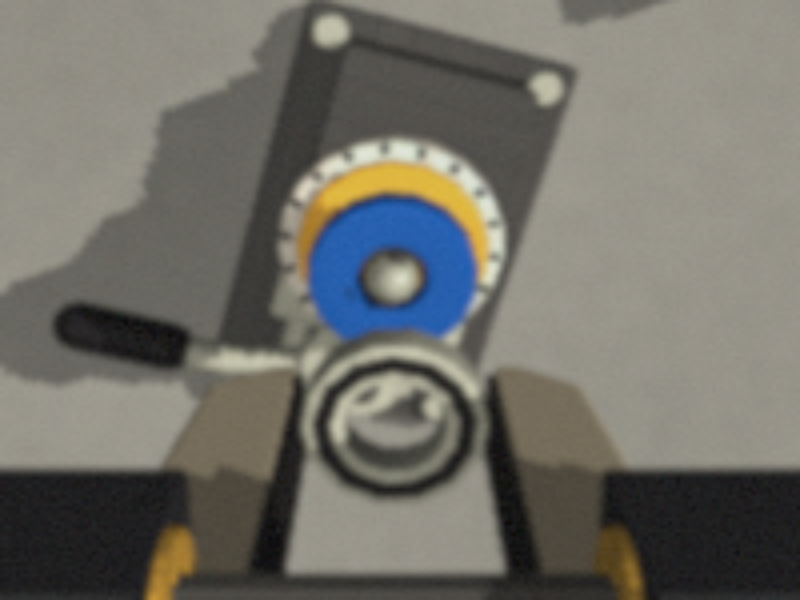

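The bearing is held level at crop (395,430), and the spacer and the rest stayed on the pin. Moving over the dish.

>>> jog_arm --commands '[1, -0.0312, 0.0205, 0, 0, 1, -0.0312, 0.0205, 0, 0, 1, -0.0312, 0.0205, 0, 0, 1, -0.0312, 0.0205, 0, 0, 1, -0.0312, 0.0205, 0, 0, 1, -0.0312, 0.0205, 0, 0, 1, -0.0312, 0.0205, 0, 0, 1, -0.0312, 0.0205, 0, 0, 1, -0.0312, 0.0205, 0, 0, 1, -0.0312, 0.0205, 0, 0, 1, -0.0312, 0.0205, 0, 0, 1, -0.0312, 0.0205, 0, 0, 1, -0.0312, 0.0205, 0, 0, 1, -0.0312, 0.0205, 0, 0, 1, -0.0312, 0.0205, 0, 0, 1, -0.0312, 0.0205, 0, 0, 1, 0, 0, 0, 0, 1, 0, 0, 0, 0, 1, 0, 0, 0, 0, 1, 0, 0, 0, 0]'

```text
t: 6.92
tool_pos: [0.6101, -0.1915, 0.1637]
orientation: [-2.548, -1.834, 0.001]
force: [0.9, 1.1, -0.1]
opening: 0.0288
```

```bash
cat > look.py <<'E'
from h import *
import sys
k=sys.argv[1]; z=float(sys.argv[2]); fn=sys.argv[3]
p=robot.read_camera("wrist"); s=robot.read_state(); print(s["t"],s["tool_pos"].round(4) if hasattr(s["tool_pos"],'round') else s["tool_pos"],s["opening"])
M=R.from_rotvec(s["orientation"]).as_matrix()
print("axis at z ->",proj(p,[s["tool_pos"][0],s["tool_pos"][1],z]))
for r in robot.pinpoint(k,p)[:3]:
    v,u=r["position"]; P=atz(p,u*512,v*384,Z[k]); print(k,r["score"],round(u*512,1),round(v*384,1),P.round(4),"tool",(M.T@(P-s["tool_pos"])).round(4))
cv2.imwrite(fn,cv2.resize(p["img"],(800,600),interpolation=2))
if len(sys.argv)>5:
    P=atz(p,float(sys.argv[4]),float(sys.argv[5]),z); print(P,(M.T@(P-s["tool_pos"])).round(4))
E
python3 look.py dish_floor 0.005 pics/w4.png
```

```text
6.9667 [ 0.6103 -0.1914  0.1641] 0.029075151305965285
axis at z -> [258.64679035 175.28287652]
dish_floor 0.76 260.3 178.9 [ 0.6151 -0.1909  0.005 ] tool [0.0019 0.0046 0.1591]
```

View pics/w4.png

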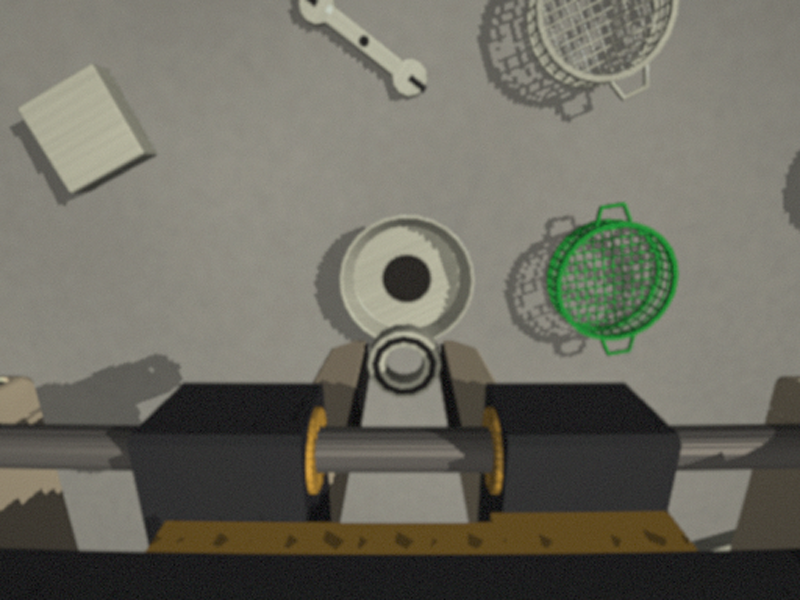

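Magnet centre is at (406,278), with the tool axis projecting to about (404,274). I'll shift about 2 and 3 mm and descend.

>>> jog_arm --commands '[1, 0.0018, 0.003, 0.035, 0, 1, 0, 0, 0.04, 0, 1, 0, 0, 0.04, 0, 1, 0, 0, 0.025, 0, 1, 0, 0, 0.008, 0, 1, 0, 0, 0.005, 0, 1, 0, 0, 0, 0, 1, 0, 0, 0, 0]'

```text
t: 7.68
tool_pos: [0.6158, -0.1924, 0.0141]
orientation: [2.548, 1.833, 0.003]
force: [0.4, -0.5, 0.6]
opening: 0.0295
```

```bash
python3 look.py dish_floor 0.005 pics/w5.png
```

```text
7.7333 [ 0.6161 -0.1927  0.0146] 0.028777857475797853
axis at z -> [258.59826605 225.22714295]
dish_floor 0.77 260.1 223.1 [ 0.615  -0.1913  0.005 ] tool [ 0.001  -0.0016  0.0096]
```

View pics/w5.png

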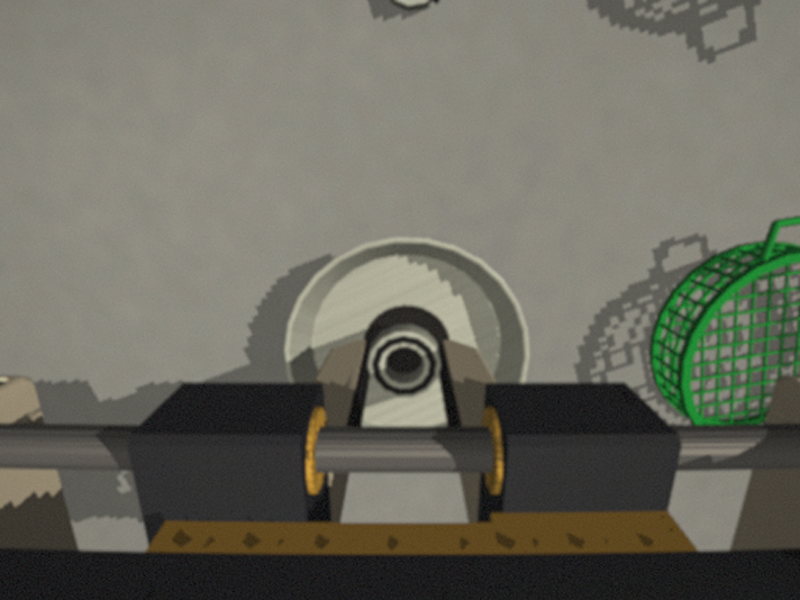

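The bearing sits over the magnet. I'll lower it the last 6 mm and open slightly.

>>> jog_arm --commands '[1, 0, 0, 0.003, 0, 1, 0, 0, 0.0015, 0, 1, 0, 0, 0.001, 0, 1, 0, 0, 0, 0, 1, 0, 0, 0, 0]'

```text
t: 8.2
tool_pos: [0.6148, -0.1925, 0.0076]
orientation: [2.549, 1.833, 0.001]
force: [-2.4, 1.2, 6.8]
opening: 0.0292
```

Contact force is 6.8 N, so it's seated. Releasing.

>>> jog_arm --commands '[0.2, 0, 0, 0, 0, 0.2, 0, 0, 0, 0, 0.2, 0, 0, 0, 0, 0.2, 0, 0, 0, 0, 0.2, 0, 0, -0.01, 0, 0.2, 0, 0, -0.03, 0, 0.2, 0, 0, -0.04, 0, -0.5, 0, 0, -0.04, 0, -0.5, 0, 0, -0.04, 0, -0.5, 0, 0, 0, 0, -0.5, 0, 0, 0, 0]'

```text
t: 9.12
tool_pos: [0.6166, -0.1932, 0.1715]
orientation: [2.545, 1.83, 0.007]
force: [0.1, -0.4, -0.7]
opening: 0.0594
```

```bash
python3 look.py bearing_mid 0.015 pics/w6.png; python3 - <<'E'
from h import *
s=robot.read_state(); M=R.from_rotvec(s["orientation"]).as_matrix(); print((M.T@(np.array([.4575,.3843,.1652])-s["tool_pos"])).round(4))
E
```

```text
9.1667 [ 0.615  -0.1925  0.1683] 0.06328863527600628
axis at z -> [258.70853329 172.91199081]
bearing_mid 0.75 258.3 171.1 [ 0.5964 -0.1867  0.092 ] tool [-0.0004 -0.0197  0.0763]
[ 0.4967 -0.3316  0.001 ]
```

View pics/w6.png

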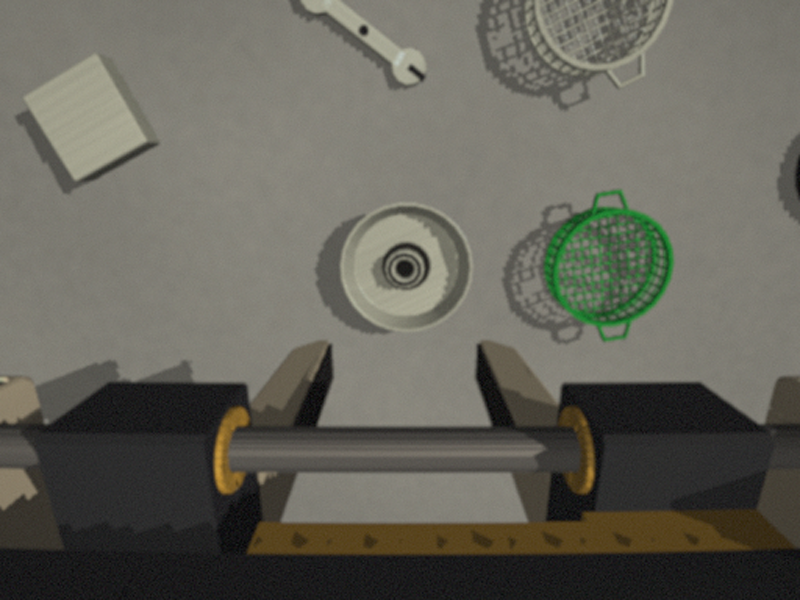

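The bearing lies level on the magnet at (404,267). Going back over the stack.

>>> jog_arm --commands '[-0.5, 0.031, -0.0207, 0, 0, -0.5, 0.031, -0.0207, 0, 0, -0.5, 0.031, -0.0207, 0, 0, -0.5, 0.031, -0.0207, 0, 0, -0.5, 0.031, -0.0207, 0, 0, -0.5, 0.031, -0.0207, 0, 0, -0.5, 0.031, -0.0207, 0, 0, -0.5, 0.031, -0.0207, 0, 0, -0.5, 0.031, -0.0207, 0, 0, -0.5, 0.031, -0.0207, 0, 0, -0.5, 0.031, -0.0207, 0, 0, -0.5, 0.031, -0.0207, 0, 0, -0.5, 0.031, -0.0207, 0, 0, -0.5, 0.031, -0.0207, 0, 0, -0.5, 0.031, -0.0207, 0, 0, -0.5, 0.031, -0.0207, 0, 0, -0.5, 0, 0, 0.03, 0, -0.5, 0, 0, 0, 0, -0.5, 0, 0, 0, 0, -0.5, 0, 0, 0, 0]'

```text
t: 10.88
tool_pos: [0.4574, 0.3822, 0.1352]
orientation: [2.551, 1.833, -0.005]
force: [-0.3, 0.2, 0.9]
opening: 0.0696
```

```bash
python3 look.py spacer_mid 0.087 pics/w7.png
```

```text
10.9333 [0.4582 0.3824 0.1363] 0.06966560162127611
axis at z -> [259.46590914 206.48032214]
spacer_mid 0.78 261.0 203.0 [0.4577 0.3839 0.081 ] tool [ 0.0013 -0.001   0.0553]
```

View pics/w7.png

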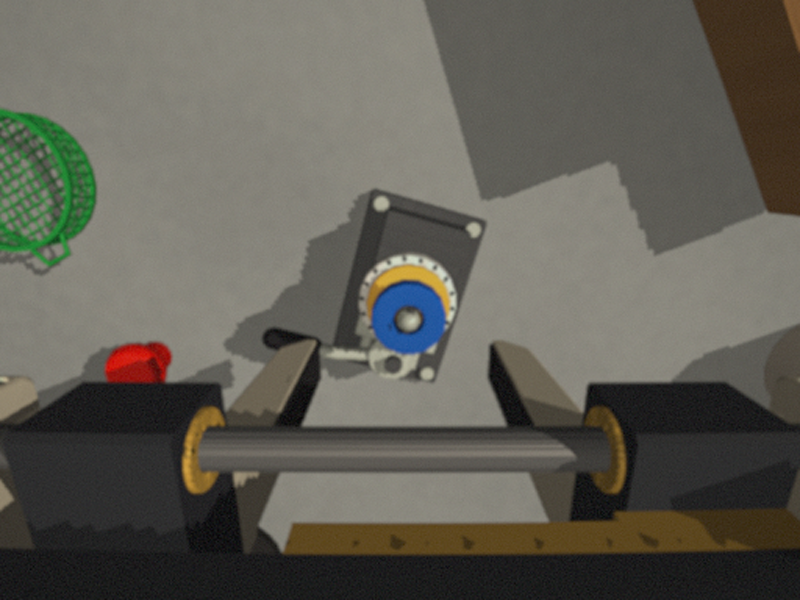

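```bash
python3 - <<'E'
import cv2
im=cv2.imread('pics/w7.png'); c=cv2.resize(im[240:400,330:490],(640,640),interpolation=2)[:600]; cv2.imwrite('pics/w7c.png',c)
E
```

```text
(no output)
```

View pics/w7c.png

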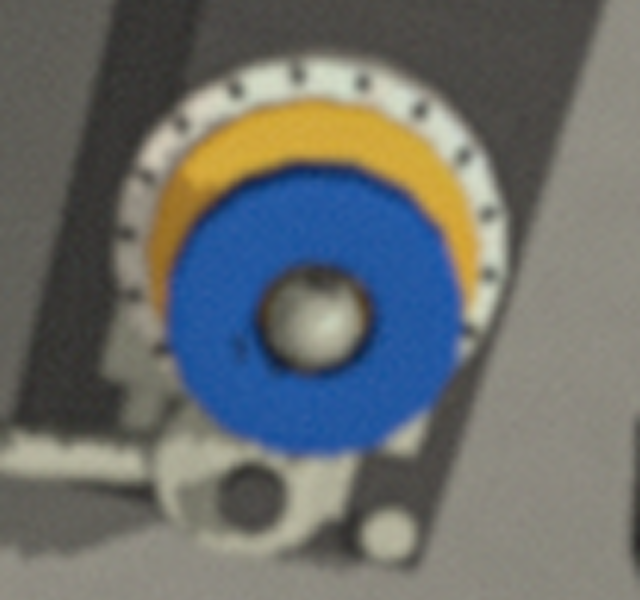

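Spacer top centre is at full-image (261.7,203.2), about 1.5 mm off in x and 2 mm in y. I'll correct that, descend and grip.

>>> jog_arm --commands '[-0.5, 0.0015, -0.0018, 0.03, 0, -0.5, 0, 0, 0.03, 0, -0.5, 0, 0, 0.0085, 0, 1, 0, 0, 0, 0, 1, 0, 0, 0, 0, 1, 0, 0, 0, 0, 1, 0, 0, 0, 0, 1, 0, 0, 0, 0, 1, 0, 0, 0, 0, 1, 0, 0, 0, 0, 1, 0, 0, 0, 0, 1, 0, 0, 0, 0]'

```text
t: 11.98
tool_pos: [0.4577, 0.3861, 0.0695]
orientation: [2.55, 1.834, 0.004]
force: [-0.9, -1.2, 7.4]
opening: 0.0386
```

>>> jog_arm --commands '[1, 0, 0, 0, 0, 1, 0, 0, 0, 0, 1, 0, 0, 0, 0]'

```text
t: 12.23
tool_pos: [0.4577, 0.3861, 0.0694]
orientation: [2.55, 1.834, 0.004]
force: [0.1, -0.1, 6.5]
opening: 0.0387
```

```bash
python3 look.py spacer_mid 0.087 pics/w8.png
```

```text
12.2833 [0.4577 0.3861 0.0695] 0.038703980662167424
axis at z -> [259.04172156 242.85175753]
spacer_mid 0.88 257.0 238.2 [0.4572 0.385  0.081 ] tool [-0.0012 -0.     -0.0115]
```

View pics/w8.png

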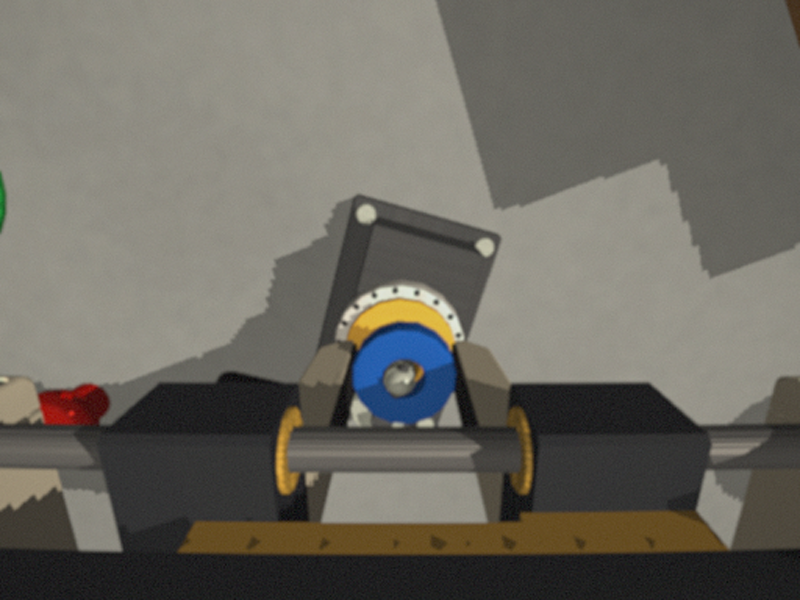

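The spacer is gripped at (404,372), level. Lifting.

>>> jog_arm --commands '[1, 0, 0, -0.005, 0, 1, 0, 0, -0.01, 0, 1, 0, 0, -0.02, 0, 1, 0, 0, -0.02, 0, 1, 0, 0, -0.02, 0, 1, 0, 0, -0.02, 0, 1, 0, 0, 0, 0, 1, 0, 0, 0, 0, 1, 0, 0, 0, 0]'

```text
t: 13.08
tool_pos: [0.4564, 0.3853, 0.1622]
orientation: [-2.55, -1.834, 0.001]
force: [0.0, 0.8, -0.8]
opening: 0.0388
```

```bash
python3 look.py bushing_mid 0.075 pics/w9.png; python3 - <<'E'
from h import *
s=robot.read_state(); M=R.from_rotvec(s["orientation"]).as_matrix(); print((M.T@(np.array([.4377,-.3684,.165])-s["tool_pos"])).round(4),s["force"],s["q"])
E
```

```text
13.1333 [0.456  0.385  0.1614] 0.038342366108576637
axis at z -> [258.27659247 191.71814426]
bushing_mid 0.84 259.5 197.9 [0.4649 0.3833 0.066 ] tool [0.0013 0.0091 0.0954]
[-0.7199  0.2225 -0.0028] [-0.81702158 -0.13073225 -0.26867786] [ 6.15295479e-01  1.56431700e-01  1.56540443e+00  3.67815182e-05
  1.42229305e+00 -6.31747880e-01]
```

View pics/w9.png

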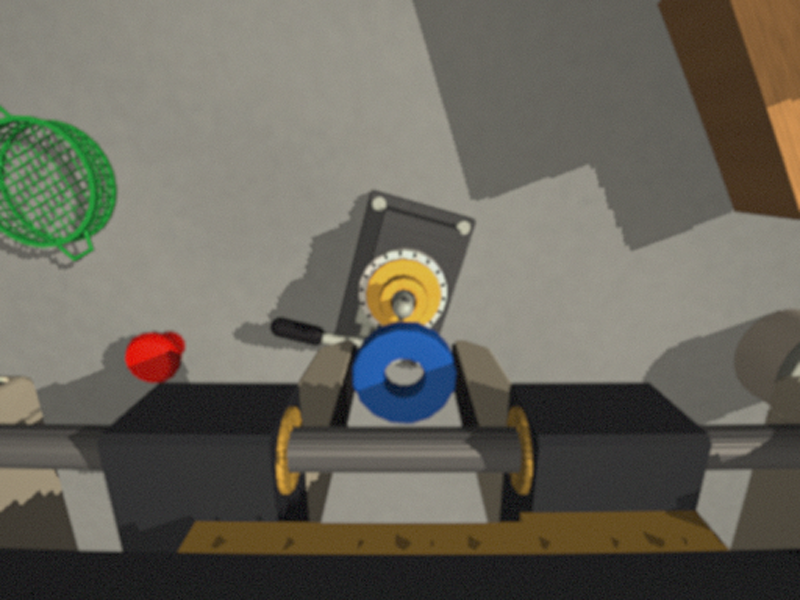

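The spacer is clear of the pin, but the fingertips reach about 5 mm below its underside. They would hit the block before the spacer touches. I'll set it back on the pin and regrip higher so it can be set down properly.

>>> jog_arm --commands '[1, 0, 0, 0.02, 0, 1, 0, 0, 0.02, 0, 1, 0, 0, 0.02, 0, 1, 0, 0, 0.02, 0, 1, 0, 0, 0.01, 0, 1, 0, 0, 0.004, 0, 1, 0, 0, 0, 0, 1, 0, 0, 0, 0]'

```text
t: 13.85
tool_pos: [0.4562, 0.3851, 0.0681]
orientation: [-2.55, -1.834, 0.002]
force: [-0.0, 0.7, -0.9]
opening: 0.0387
```

>>> jog_arm --commands '[-0.1, 0, 0, 0, 0, -0.1, 0, 0, 0, 0, -0.1, 0, 0, 0, 0, -0.1, 0, 0, 0, 0, -0.1, 0, 0, -0.009, 0, -0.1, 0, 0, 0, 0, 1, 0, 0, 0, 0, 1, 0, 0, 0, 0, 1, 0, 0, 0, 0, 1, 0, 0, 0, 0, 1, 0, 0, 0, 0, 1, 0, 0, 0, 0]'

```text
t: 14.85
tool_pos: [0.4568, 0.3855, 0.0779]
orientation: [2.55, 1.834, 0.001]
force: [0.1, -0.4, 2.6]
opening: 0.0385
```

```bash
python3 look.py spacer_mid 0.087 pics/w10.png
```

```text
14.9 [0.4567 0.3855 0.0778] 0.038571194919528505
axis at z -> [258.88555552 236.48564555]
spacer_mid 0.73 256.6 230.7 [0.4552 0.3845 0.081 ] tool [-0.0014 -0.0011 -0.0032]
```

View pics/w10.png

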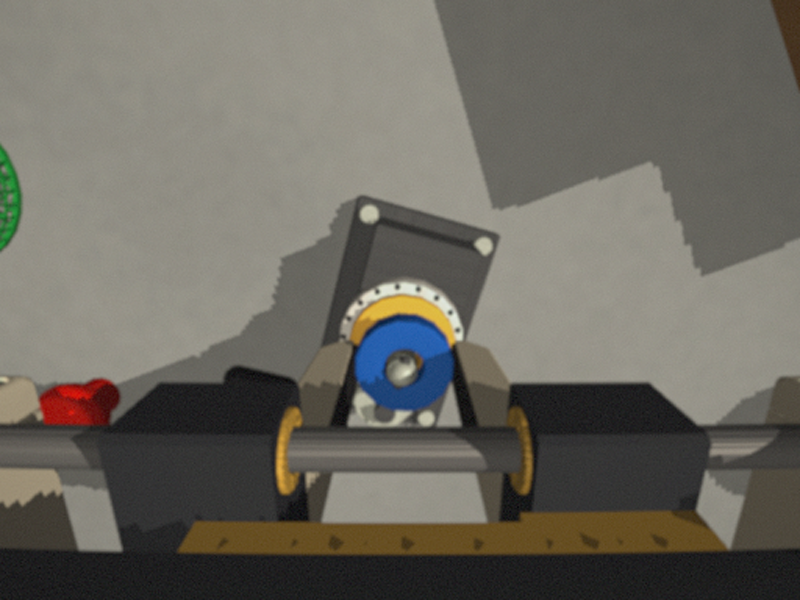

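Now the grip is near the tip and level. Lifting, then moving toward the block.

>>> jog_arm --commands '[1, 0, 0, -0.005, 0, 1, 0, 0, -0.015, 0, 1, 0, 0, -0.02, 0, 1, 0, 0, -0.02, 0, 1, 0, 0, -0.02, 0, 1, -0.036, 0.011, 0, 0, 1, -0.036, 0.011, 0, 0, 1, -0.036, 0.011, 0, 0, 1, -0.036, 0.011, 0, 0, 1, -0.036, 0.011, 0, 0, 1, -0.036, 0.011, 0, 0, 1, -0.036, 0.011, 0, 0, 1, -0.036, 0.011, 0, 0, 1, -0.036, 0.011, 0, 0, 1, -0.036, 0.011, 0, 0]'

```text
t: 16.2
tool_pos: [0.4458, 0.0076, 0.1577]
orientation: [-2.55, -1.835, -0.0]
force: [0.3, -0.1, -0.4]
opening: 0.0391
```

>>> jog_arm --commands '[1, -0.036, 0.011, 0, 0, 1, -0.036, 0.011, 0, 0, 1, -0.036, 0.011, 0, 0, 1, -0.036, 0.011, 0, 0, 1, -0.036, 0.011, 0, 0, 1, -0.036, 0.011, 0, 0, 1, -0.036, 0.011, 0, 0, 1, -0.036, 0.011, 0, 0, 1, -0.036, 0.011, 0, 0, 1, -0.036, 0.011, 0, 0, 1, 0, 0, 0, 0, 1, 0, 0, 0, 0, 1, 0, 0, 0, 0, 1, 0, 0, 0, 0]'

```text
t: 17.37
tool_pos: [0.4362, -0.366, 0.1575]
orientation: [-2.549, -1.835, -0.0]
force: [0.1, -0.5, 0.5]
opening: 0.0389
```

```bash
python3 look.py block_top 0.02 pics/w11.png
```

```text
17.4167 [ 0.4364 -0.3658  0.1577] 0.038499139510305945
axis at z -> [258.63170506 179.37026737]
block_top 0.59 260.6 184.2 [ 0.4424 -0.3655  0.02  ] tool [0.0022 0.0056 0.1377]
```

View pics/w11.png

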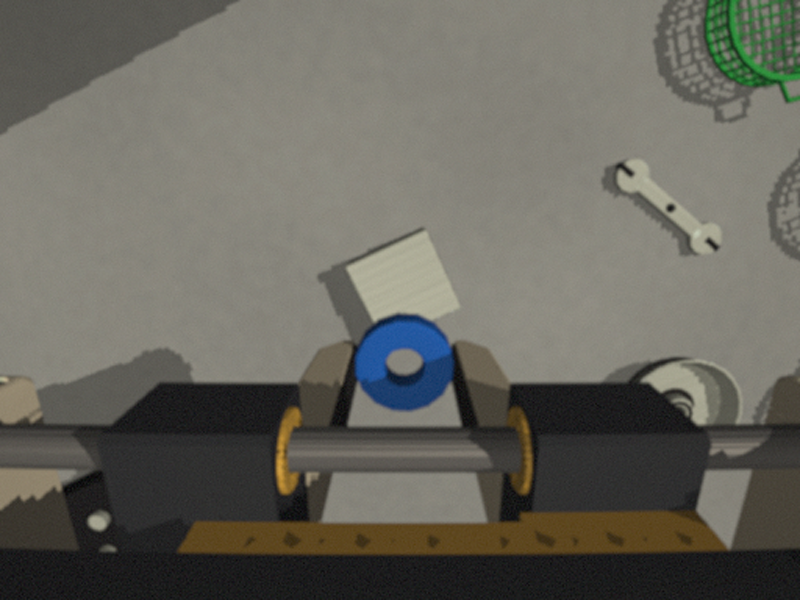

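The block's top centre is around (404,285), with the axis at (404,280). The spacer sits about 2.5 mm toward −y in the grip. I'll shift, descend partway and look again.

>>> jog_arm --commands '[1, 0.0005, 0.0055, 0.03, 0, 1, 0, 0, 0.03, 0, 1, 0, 0, 0.03, 0, 1, 0, 0, 0.0, 0, 1, 0, 0, 0, 0, 1, 0, 0, 0, 0]'

```text
t: 17.97
tool_pos: [0.4424, -0.3686, 0.0695]
orientation: [2.548, 1.834, 0.0]
force: [0.7, -0.3, 0.3]
opening: 0.0386
```

```bash
python3 look.py block_top 0.02 pics/w12.png; python3 - <<'E'
from h import *
p=robot.read_camera("scene"); cv2.imwrite("pics/s12.png",cv2.resize(p["img"][130:230,80:200],(720,600),interpolation=2))
E
```

```text
18.0167 [ 0.4429 -0.3692  0.0704] 0.03916677699709033
axis at z -> [258.16338037 205.77409887]
block_top 0.55 259.5 203.3 [ 0.4412 -0.3676  0.02  ] tool [ 0.0012 -0.0023  0.0504]
```

View pics/w12.png

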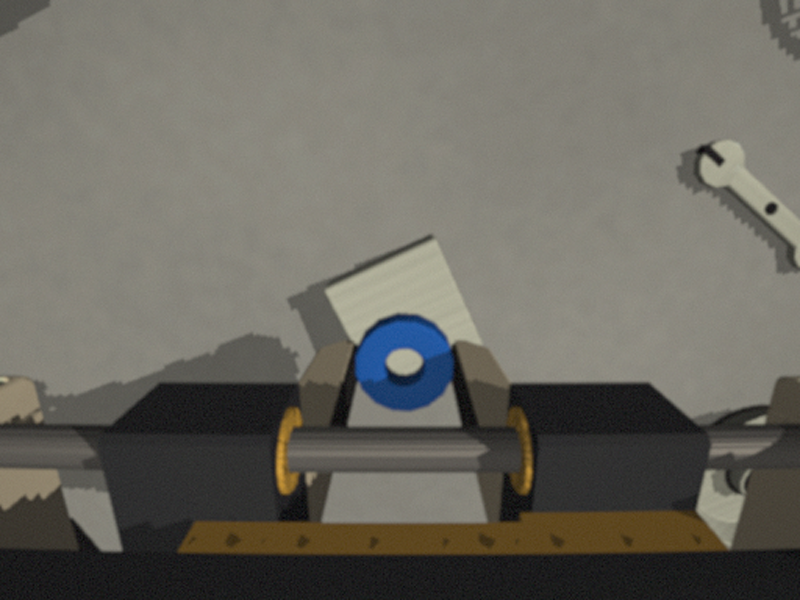

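View pics/s12.png

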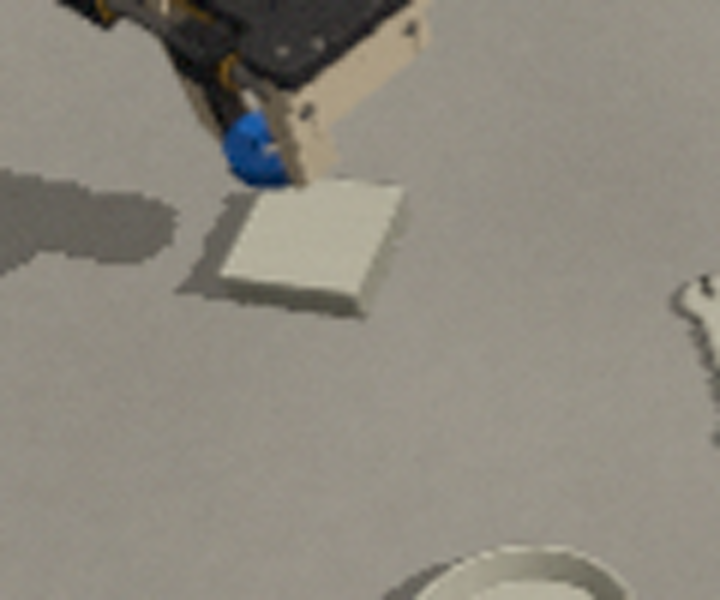

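```bash
python3 - <<'E'
from h import *
p=robot.read_camera("wrist"); s=robot.read_state(); M=R.from_rotvec(s["orientation"]).as_matrix()
k=1.5625
g=cv2.cvtColor(p["img"],cv2.COLOR_BGR2GRAY)
A,B=[(M.T@(atz(p,u/k,v/k,.02)-s["tool_pos"]))[:2] for u,v in ((327,291),(434,239))]
d=B-A; L=np.linalg.norm(d); n=np.array([-d[1],d[0]])/L; n=n if n[1]>0 else -n
print(A,B,L,(A+B)/2+n*.032)
P=M.T@(atz(p,258.6,231.7,s["tool_pos"][2]+.009)-s["tool_pos"]); print("spacer",P)
E
```

```text
[-0.03976079 -0.01541099] [ 0.01475451 -0.04223461] 0.06075709667509308 [ 0.00162453 -0.00011028]
spacer [-0.00020423 -0.00277277 -0.00900919]
```

Spacer versus block centre is within about 2 mm. Making a small correction and lowering.

>>> jog_arm --commands '[1, 0.0013, 0.0013, 0.025, 0, 1, 0, 0, 0.012, 0, 1, 0, 0, 0.005, 0, 1, 0, 0, 0.0025, 0, 1, 0, 0, 0.001, 0, 1, 0, 0, 0, 0, 1, 0, 0, 0, 0]'

```text
t: 18.75
tool_pos: [0.4434, -0.3679, 0.0228]
orientation: [2.55, 1.834, 0.0]
force: [-0.5, 0.0, 0.2]
opening: 0.0388
```

>>> jog_arm --commands '[1, 0, 0, 0.0008, 0, 1, 0, 0, 0, 0, 1, 0, 0, 0, 0]'

```text
t: 19.0
tool_pos: [0.4434, -0.368, 0.0227]
orientation: [2.55, 1.834, 0.0]
force: [-2.8, 2.5, 8.9]
opening: 0.0387
```

Contact at 8.9 N. Releasing.

>>> jog_arm --commands '[-0.1, 0, 0, 0, 0, -0.1, 0, 0, 0, 0, -0.1, 0, 0, 0, 0, -0.1, 0, 0, 0, 0, -0.1, 0, 0, -0.01, 0, -0.3, 0, 0, -0.03, 0, -0.3, 0, 0, -0.04, 0, -0.3, 0, 0, -0.04, 0, -0.3, 0, 0, -0.02, 0, -0.3, 0, 0, 0, 0, -0.3, 0, 0, 0, 0]'

```text
t: 19.92
tool_pos: [0.4442, -0.3686, 0.1641]
orientation: [2.547, 1.832, 0.001]
force: [-0.7, -0.3, -1.2]
opening: 0.0603
```

```bash
python3 look.py block_top 0.032 pics/w13.png;python3 - <<'E'
from h import *
s=robot.read_state(); M=R.from_rotvec(s["orientation"]).as_matrix(); print((M.T@(np.array([.4572,.3843,.165])-s["tool_pos"])).round(4),s["force"])
E
```

```text
19.9667 [ 0.4433 -0.3677  0.1619] 0.06025690624136381
axis at z -> [259.33548355 178.88751618]
block_top 0.8 258.1 175.1 [ 0.4414 -0.3685  0.02  ] tool [-0.0013 -0.0016  0.1419]
[ 0.717  -0.2253 -0.0038] [-0.65574579  0.45362822 -0.10556382]
```

View pics/w13.png

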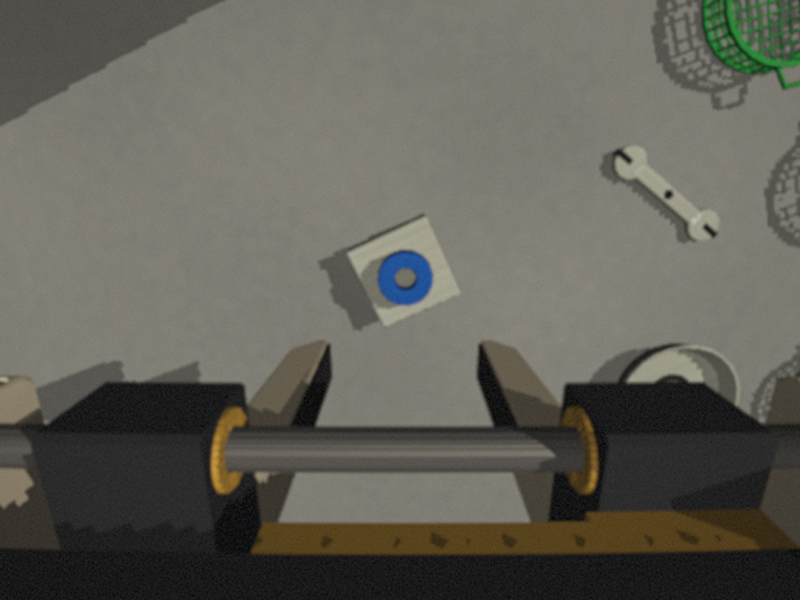

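The spacer lies at (405,277) on the block, whose centre is (405,272). That's within a few mm, allowing for parallax. Returning to the stack.

>>> jog_arm --commands '[-0.4, 0.0358, -0.0113, 0, 0, -0.4, 0.0358, -0.0113, 0, 0, -0.4, 0.0358, -0.0113, 0, 0, -0.4, 0.0358, -0.0113, 0, 0, -0.4, 0.0358, -0.0113, 0, 0, -0.4, 0.0358, -0.0113, 0, 0, -0.4, 0.0358, -0.0113, 0, 0, -0.4, 0.0358, -0.0113, 0, 0, -0.4, 0.0358, -0.0113, 0, 0, -0.4, 0.0358, -0.0113, 0, 0, -0.4, 0.0358, -0.0113, 0, 0, -0.4, 0.0358, -0.0113, 0, 0, -0.4, 0.0358, -0.0113, 0, 0, -0.4, 0.0358, -0.0113, 0, 0, -0.4, 0.0358, -0.0113, 0, 0, -0.4, 0.0358, -0.0113, 0, 0, -0.4, 0.0358, -0.0113, 0, 0, -0.4, 0.0358, -0.0113, 0, 0, -0.4, 0.0358, -0.0113, 0, 0, -0.4, 0.0358, -0.0113, 0, 0]'

```text
t: 21.68
tool_pos: [0.4552, 0.3843, 0.1588]
orientation: [2.55, 1.835, -0.006]
force: [0.1, -0.7, 0.3]
opening: 0.0654
```

>>> jog_arm --commands '[-0.4, 0, 0, 0.03, 0, -0.4, 0, 0, 0, 0, -0.4, 0, 0, 0, 0, -0.4, 0, 0, 0, 0]'

```text
t: 22.02
tool_pos: [0.456, 0.3818, 0.1304]
orientation: [2.551, 1.833, -0.005]
force: [0.8, 0.3, 0.2]
opening: 0.0648
```

```bash
python3 look.py bushing_mid 0.075 pics/w14.png; python3 - <<'E'
import cv2
im=cv2.imread('pics/w14.png'); c=cv2.resize(im[230:380,310:510],(800,600),interpolation=2); cv2.imwrite('pics/w14c.png',c)
E
```

```text
22.0667 [0.4567 0.3821 0.1315] 0.06478219278627435
axis at z -> [259.48281757 203.5922339 ]
bushing_mid 0.84 260.4 203.0 [0.4594 0.382  0.066 ] tool [0.0009 0.0025 0.0655]
```

View pics/w14c.png

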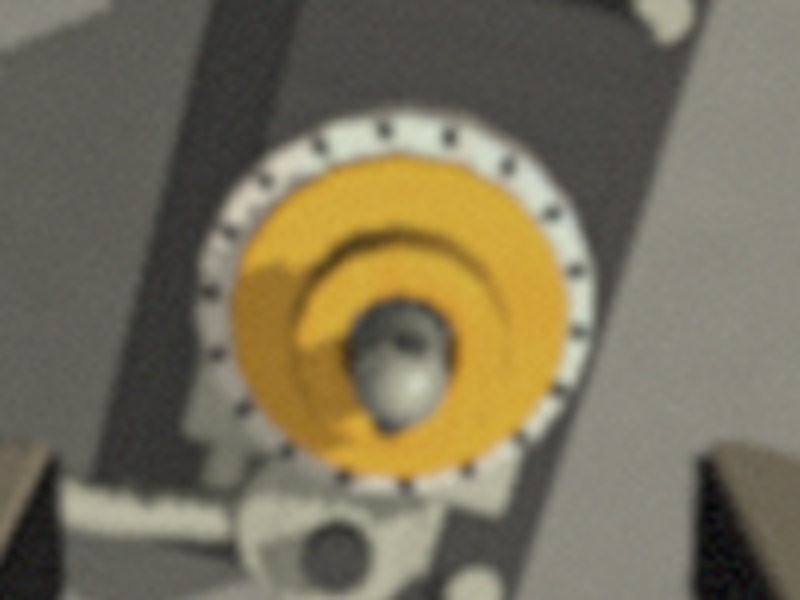

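The barrel top is centred at (262.4,203.2) and the axis at (259.5,203.6), so I'll shift 2 mm in x and descend.

>>> jog_arm --commands '[-0.4, 0.002, 0, 0.03, 0, -0.4, 0, 0, 0.025, 0, -0.4, 0, 0, 0.007, 0, -0.4, 0, 0, 0, 0, -0.4, 0, 0, 0, 0]'

```text
t: 22.53
tool_pos: [0.4578, 0.3847, 0.0704]
orientation: [2.551, 1.833, 0.001]
force: [0.7, 0.7, 0.6]
opening: 0.0648
```

```bash
python3 look.py bushing_mid 0.075 pics/w15.png
```

```text
22.5833 [0.4584 0.3853 0.0714] 0.06508717769635575
axis at z -> [260.05258849 233.89722515]
bushing_mid 0.77 256.6 228.9 [0.4583 0.383  0.066 ] tool [-0.0022  0.0006  0.0054]
```

View pics/w15.png

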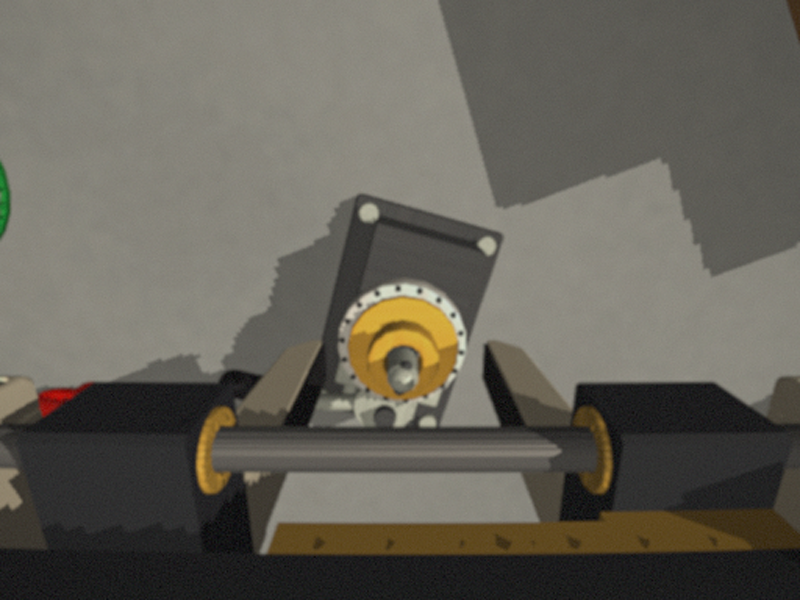

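>>> jog_arm --commands '[-0.4, -0.0005, -0.001, 0.0058, 0, 0, 0, 0, 0, 0, 0.2, 0, 0, 0, 0, 1, 0, 0, 0, 0, 1, 0, 0, 0, 0, 1, 0, 0, 0, 0, 1, 0, 0, 0, 0, 1, 0, 0, 0, 0, 1, 0, 0, 0, 0, 1, 0, 0, 0, 0, 1, 0, 0, 0, 0, 1, 0, 0, 0, 0]'

```text
t: 23.63
tool_pos: [0.4563, 0.3849, 0.0636]
orientation: [-2.55, -1.834, -0.0]
force: [-0.8, 0.2, 0.9]
opening: 0.0287
```

>>> jog_arm --commands '[1, 0, 0, -0.005, 0, 1, 0, 0, -0.015, 0, 1, 0, 0, -0.02, 0, 1, 0, 0, -0.02, 0, 1, 0, 0, -0.02, 0, 1, 0, 0, -0.02, 0, 1, 0, 0, 0, 0, 1, 0, 0, 0, 0, 1, 0, 0, 0, 0]' --grip_force 30

```text
t: 24.38
tool_pos: [0.4557, 0.3844, 0.1621]
orientation: [2.55, 1.834, -0.002]
force: [0.2, -0.6, -1.6]
opening: 0.0285
```

```bash
python3 look.py flange_mid 0.057 pics/w16.png;python3 - <<'E'
from h import *
s=robot.read_state(); M=R.from_rotvec(s["orientation"]).as_matrix(); print((M.T@(np.array([.4791,-.017,.165])-s["tool_pos"])).round(4),s["force"])
E
```

```text
24.4333 [0.4553 0.3842 0.1615] 0.028350676066502826
axis at z -> [258.41604834 186.71079414]
flange_mid 0.74 256.1 189.2 [0.4587 0.3806 0.051 ] tool [-0.0021  0.0045  0.1105]
[-0.3727  0.1503 -0.003 ] [ 0.52411063 -0.07562047 -1.34594564]
```

View pics/w16.png

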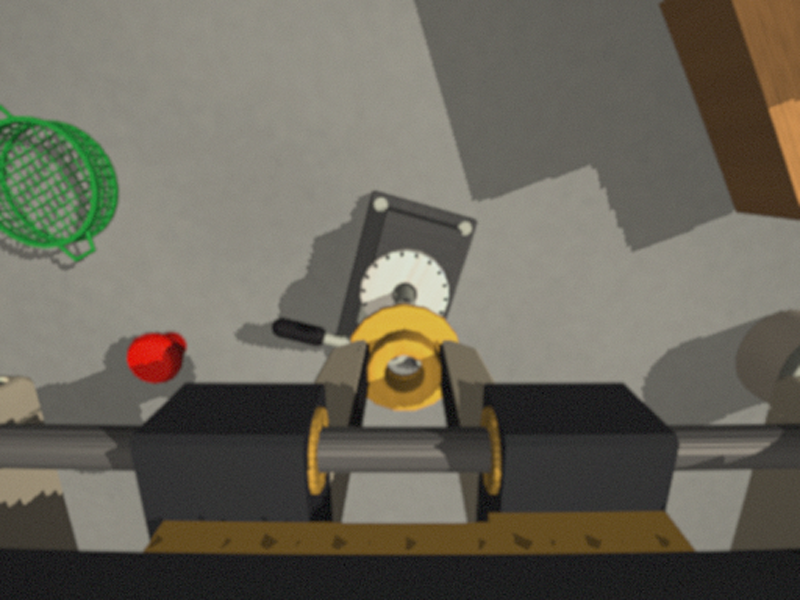

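The bushing is held level at (405,362), with the flange left on the jaws. Moving to the steel basket.

>>> jog_arm --commands '[1, -0.0339, 0.0137, 0, 0, 1, -0.0339, 0.0137, 0, 0, 1, -0.0339, 0.0137, 0, 0, 1, -0.0339, 0.0137, 0, 0, 1, -0.0339, 0.0137, 0, 0, 1, -0.0339, 0.0137, 0, 0, 1, -0.0339, 0.0137, 0, 0, 1, -0.0339, 0.0137, 0, 0, 1, -0.0339, 0.0137, 0, 0, 1, -0.0339, 0.0137, 0, 0, 1, -0.0339, 0.0137, 0, 0, 1, 0, 0, 0, 0, 1, 0, 0, 0, 0, 1, 0, 0, 0, 0, 1, 0, 0, 0, 0]'

```text
t: 25.73
tool_pos: [0.48, -0.0155, 0.1628]
orientation: [-2.548, -1.835, 0.001]
force: [0.8, 0.9, -1.5]
opening: 0.0287
```

```bash
python3 look.py basket_floor 0.025 pics/w17.png
```

```text
25.7833 [ 0.4801 -0.0153  0.163 ] 0.028084848181495033
axis at z -> [258.72461556 179.36080253]
basket_floor 0.93 257.7 174.5 [ 0.479  -0.0162  0.004 ] tool [-0.0012 -0.0007  0.159 ]
basket_floor 0.89 281.5 301.5 [ 0.6584 -0.042   0.004 ] tool [0.0311 0.1777 0.1588]
basket_floor 0.31 428.4 97.0 [0.4552 0.1937 0.004 ] tool [ 0.1904 -0.0896  0.1591]
```

View pics/w17.png

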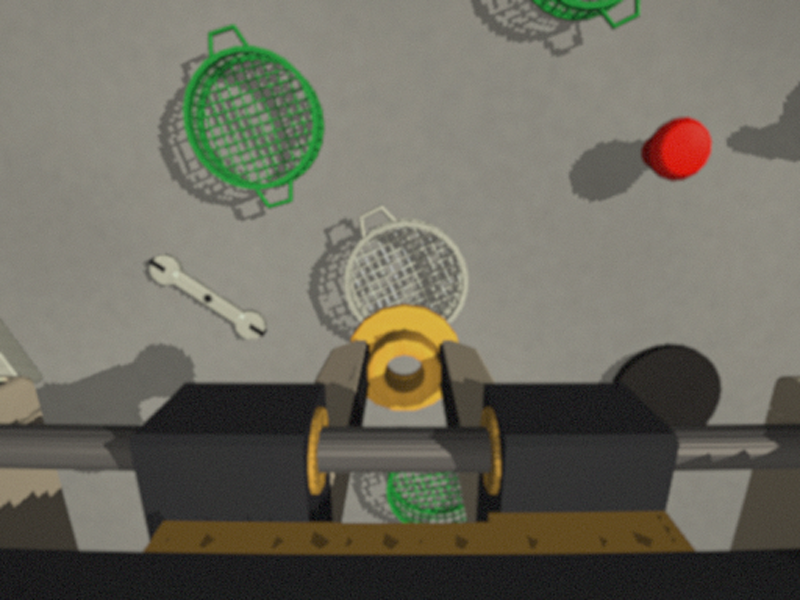

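The steel basket rim is centred near (407,282), almost under the axis. Shifting 1 mm and descending.

>>> jog_arm --commands '[1, 0.001, 0.0015, 0.035, 0, 1, 0, 0, 0.04, 0, 1, 0, 0, 0.035, 0, 1, 0, 0, 0, 0, 1, 0, 0, 0, 0, 1, 0, 0, 0, 0]'

```text
t: 26.33
tool_pos: [0.4833, -0.0157, 0.0555]
orientation: [2.549, 1.835, 0.002]
force: [1.4, 0.3, -1.3]
opening: 0.0283
```

```bash
python3 look.py basket_floor 0.025 pics/w18.png
```

```text
26.3833 [ 0.4843 -0.016   0.0563] 0.02842890183068991
axis at z -> [258.79185018 214.55678282]
basket_floor 0.59 258.6 203.6 [ 0.4828 -0.0156  0.004 ] tool [-0.0001 -0.0017  0.0523]
```

View pics/w18.png

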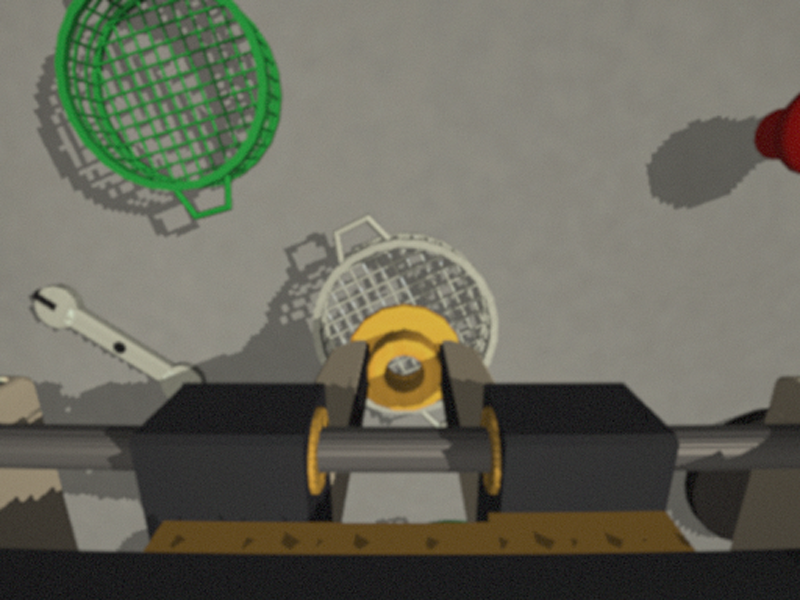

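The rim is centred at (407,328) and the axis at (404,335). I'll correct by about 1 mm in x and −1.5 mm in y and lower.

>>> jog_arm --commands '[1, 0.001, -0.0015, 0.02, 0, 1, 0, 0, 0.015, 0, 1, 0, 0, 0.006, 0, 1, 0, 0, 0.002, 0, 1, 0, 0, 0, 0, 1, 0, 0, 0, 0]'

```text
t: 26.93
tool_pos: [0.4823, -0.0149, 0.012]
orientation: [2.549, 1.833, 0.002]
force: [-0.4, -0.4, -1.2]
opening: 0.0286
```

```bash
python3 look.py basket_floor 0.025 pics/w19.png
```

```text
26.9833 [ 0.4823 -0.0149  0.012 ] 0.028167080746405657
axis at z -> [258.94876461 239.48896724]
basket_floor 0.77 83.0 43.1 [ 0.3438 -0.0745  0.004 ] tool [-0.1006 -0.1124  0.0077]
basket_floor 0.67 257.6 227.6 [ 0.4835 -0.0162  0.004 ] tool [-0.0009  0.0015  0.008 ]
```

View pics/w19.png

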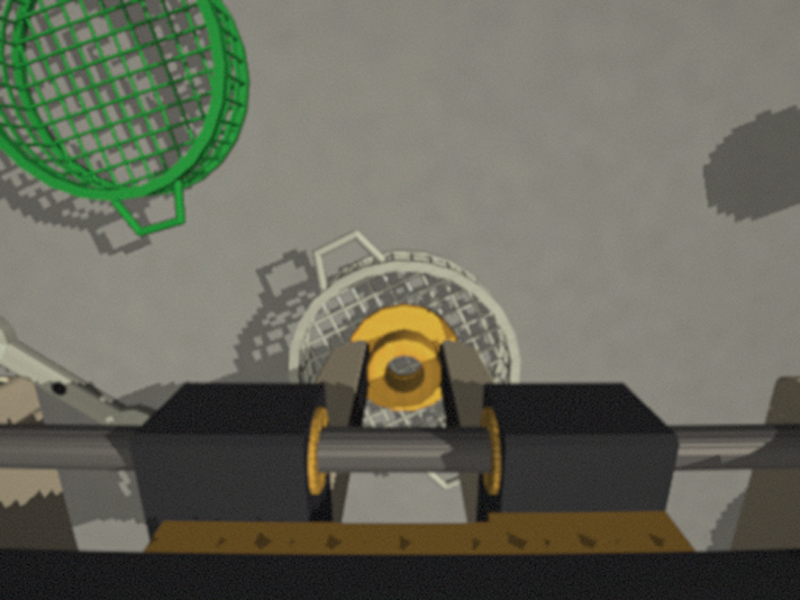

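Centred in the basket. Final approach until contact.

>>> jog_arm --commands '[1, 0, 0, 0.0007, 0, 1, 0, 0, 0.0007, 0, 1, 0, 0, 0, 0, 1, 0, 0, 0, 0]'

```text
t: 27.37
tool_pos: [0.482, -0.0149, 0.0105]
orientation: [2.55, 1.834, 0.002]
force: [-3.8, 0.2, 9.1]
opening: 0.0287
```

>>> jog_arm --commands '[0.2, 0, 0, 0, 0, 0.2, 0, 0, 0, 0, 0.2, 0, 0, 0, 0, 0.2, 0, 0, 0, 0, 0.2, 0, 0, -0.01, 0, 0.2, 0, 0, -0.03, 0, -0.6, 0, 0, -0.04, 0, -0.6, 0, 0, -0.04, 0, -0.6, 0, 0, -0.03, 0, -0.6, 0, 0, 0, 0, -0.6, 0, 0, 0, 0]'

```text
t: 28.28
tool_pos: [0.4829, -0.015, 0.1623]
orientation: [2.547, 1.832, 0.006]
force: [-1.2, -0.2, -0.7]
opening: 0.066
```

```bash
python3 look.py basket_floor 0.025 pics/w20.png;python3 - <<'E'
from h import *
s=robot.read_state(); M=R.from_rotvec(s["orientation"]).as_matrix(); print((M.T@(np.array([.4572,.3843,.165])-s["tool_pos"])).round(4),s["force"])
E
```

```text
28.3333 [ 0.4815 -0.0148  0.1599] 0.06959013953122668
axis at z -> [258.187281   177.37337785]
basket_floor 0.91 280.8 302.0 [ 0.6633 -0.0431  0.004 ] tool [0.0309 0.1812 0.1562]
basket_floor 0.82 256.8 173.4 [ 0.4812 -0.0164  0.004 ] tool [-1.600e-03  1.000e-04  1.559e-01]
basket_floor 0.63 164.7 74.7 [ 0.3449 -0.0761  0.004 ] tool [-0.1016 -0.1102  0.1557]
[ 0.3708 -0.149  -0.0065] [-0.55093986 -0.29667345 -0.60708875]
```

View pics/w20.png

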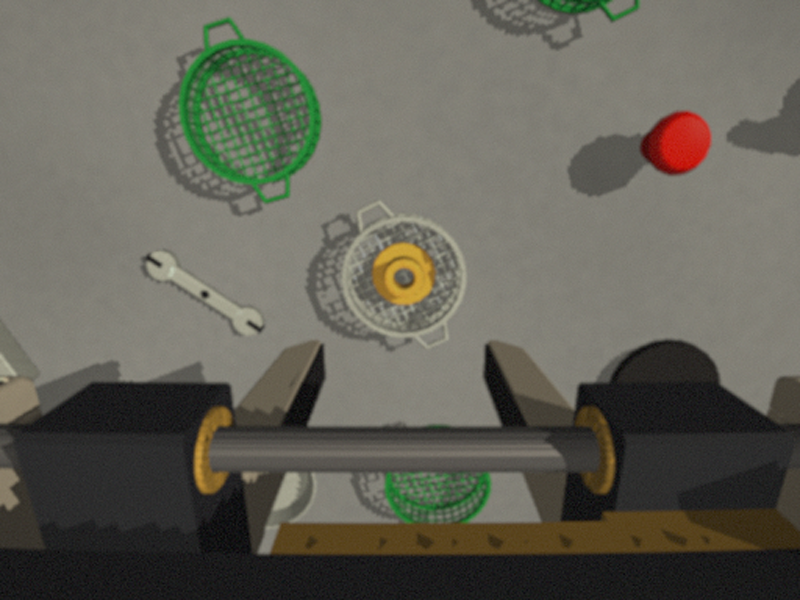

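The bushing stands upright in the middle of the basket at (404,273). Returning for the hub flange.

>>> jog_arm --commands '[-0.75, 0.0371, -0.0149, 0, 0, -0.75, 0.0371, -0.0149, 0, 0, -0.75, 0.0371, -0.0149, 0, 0, -0.75, 0.0371, -0.0149, 0, 0, -0.75, 0.0371, -0.0149, 0, 0, -0.75, 0.0371, -0.0149, 0, 0, -0.75, 0.0371, -0.0149, 0, 0, -0.75, 0.0371, -0.0149, 0, 0, -0.75, 0.0371, -0.0149, 0, 0, -0.75, 0.0371, -0.0149, 0, 0, -0.75, 0, 0, 0.03, 0, -0.75, 0, 0, 0.02, 0, -0.75, 0, 0, 0, 0, -0.75, 0, 0, 0, 0, -0.75, 0, 0, 0, 0]'

```text
t: 29.63
tool_pos: [0.4577, 0.3838, 0.109]
orientation: [-2.551, -1.834, 0.002]
force: [0.6, -0.2, -0.2]
opening: 0.0814
```

```bash
python3 look.py flange_mid 0.057 pics/w21.png
```

```text
29.6833 [0.4584 0.3842 0.1101] 0.08102287949309311
axis at z -> [259.47329981 204.73764062]
flange_mid 0.7 253.5 203.8 [0.458 0.379 0.051] tool [-0.0051  0.0012  0.0591]
```

View pics/w21.png

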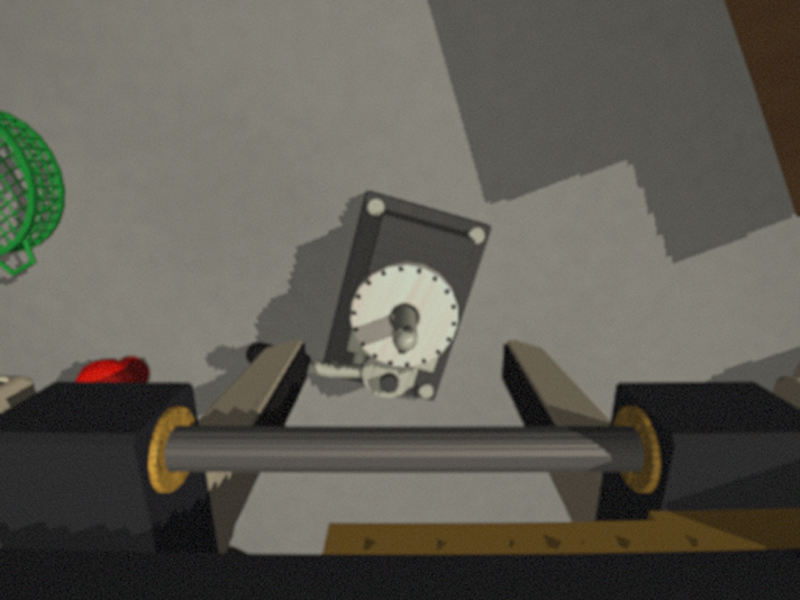

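The hub flange is centred at (405,317), almost exactly under the axis. Descending beside it.

>>> jog_arm --commands '[-0.75, 0, -0.0012, 0.03, 0, -0.75, 0, 0, 0.02, 0, -0.75, 0, 0, 0.006, 0, -0.75, 0, 0, 0, 0, -0.75, 0, 0, 0, 0]'

```text
t: 30.15
tool_pos: [0.4574, 0.3849, 0.0545]
orientation: [-2.551, -1.834, -0.002]
force: [-0.6, -0.1, 0.3]
opening: 0.0814
```

```bash
python3 look.py flange_mid 0.057 pics/w22.png
```

```text
30.2 [0.4579 0.3853 0.0551] 0.08140523398005986
axis at z -> [259.74027786 232.44663884]
```

View pics/w22.png

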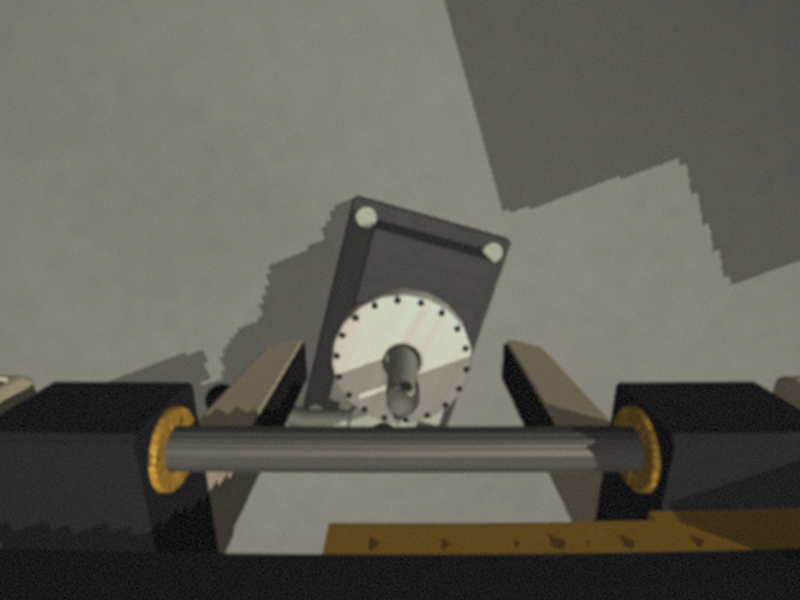

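>>> jog_arm --commands '[-0.75, 0, 0, 0.005, 0, -0.75, 0, 0, 0.0015, 0, -0.75, 0, 0, 0, 0, 1, 0, 0, 0, 0, 1, 0, 0, 0, 0, 1, 0, 0, 0, 0, 1, 0, 0, 0, 0, 1, 0, 0, 0, 0, 1, 0, 0, 0, 0, 1, 0, 0, 0, 0, 1, 0, 0, 0, 0]'

```text
t: 31.17
tool_pos: [0.4568, 0.3848, 0.0467]
orientation: [2.55, 1.834, 0.0]
force: [-0.6, -0.0, 0.8]
opening: 0.058
```

>>> jog_arm --commands '[1, 0, 0, 0, 0, 1, 0, 0, 0, 0, 1, 0, 0, 0, 0, 1, 0, 0, -0.005, 0, 1, 0, 0, -0.015, 0, 1, 0, 0, -0.02, 0, 1, 0, 0, -0.02, 0, 1, 0, 0, -0.02, 0, 1, 0, 0, -0.02, 0, 1, 0, 0, 0, 0, 1, 0, 0, 0, 0]'

```text
t: 32.08
tool_pos: [0.4576, 0.3854, 0.1481]
orientation: [2.55, 1.834, 0.005]
force: [-0.1, 0.0, -0.6]
opening: 0.0571
```

```bash
python3 look.py flange_mid 0.057 pics/w23.png;python3 - <<'E'
from h import *
s=robot.read_state(); M=R.from_rotvec(s["orientation"]).as_matrix(); print((M.T@(np.array([.6441,.1543,.165])-s["tool_pos"])).round(4),s["force"])
E
```

```text
32.1333 [0.4567 0.3848 0.1464] 0.057436725054499024
axis at z -> [257.48546061 189.97329959]
flange_mid 0.9 254.8 235.4 [0.5036 0.3661 0.051 ] tool [-0.0028  0.0504  0.0954]
[-0.1584  0.2513 -0.0197] [-1.30061021 -0.40088215 -0.62621931]
```

View pics/w23.png

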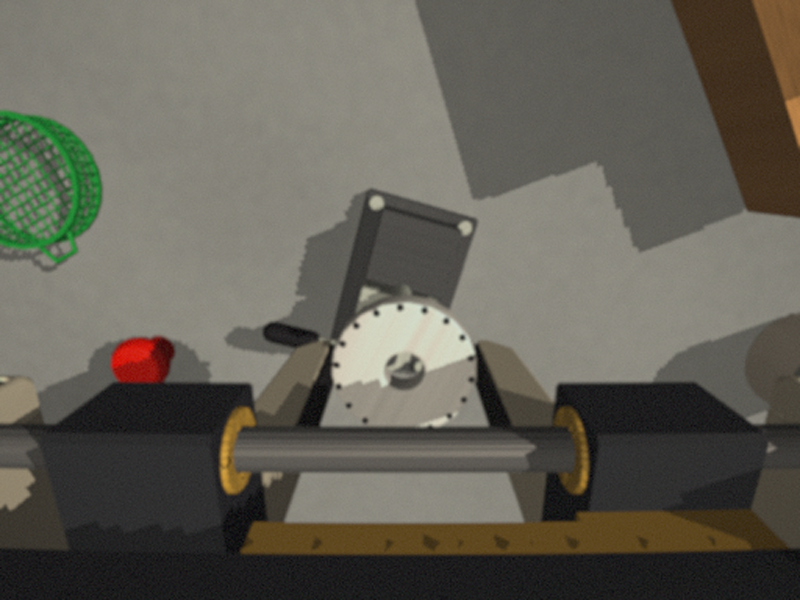

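The flange is held level and clear of the pin. Moving to the pad.

>>> jog_arm --commands '[1, -0.0198, 0.0314, 0, 0, 1, -0.0198, 0.0314, 0, 0, 1, -0.0198, 0.0314, 0, 0, 1, -0.0198, 0.0314, 0, 0, 1, -0.0198, 0.0314, 0, 0, 1, -0.0198, 0.0314, 0, 0, 1, -0.0198, 0.0314, 0, 0, 1, -0.0198, 0.0314, 0, 0, 1, 0, 0, 0, 0, 1, 0, 0, 0, 0, 1, 0, 0, 0, 0, 1, 0, 0, 0, 0]'

```text
t: 33.18
tool_pos: [0.6432, 0.1556, 0.1454]
orientation: [-2.549, -1.835, 0.003]
force: [0.2, 0.5, -0.6]
opening: 0.0571
```

```bash
python3 look.py pad_top 0.01 pics/w24.png
```

```text
33.2333 [0.6434 0.1558 0.1458] 0.05723997690363204
axis at z -> [258.89475453 179.97241933]
pad_top 0.6 259.7 181.4 [0.6452 0.1562 0.01  ] tool [0.0009 0.0018 0.1358]
```

View pics/w24.png

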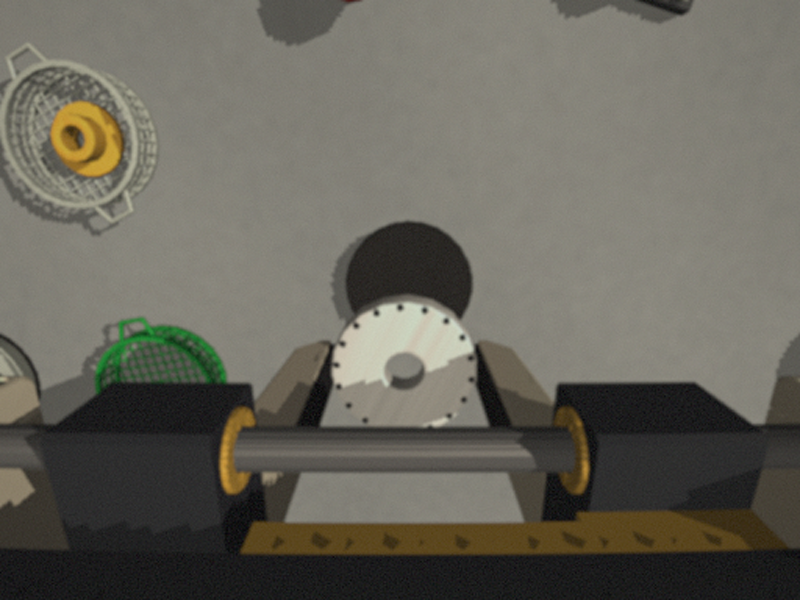

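The pad is centred near (408,284) and the axis at (404.5,281). Shifting about 2 mm and descending.

>>> jog_arm --commands '[1, 0.0015, 0.0025, 0.035, 0, 1, 0, 0, 0.04, 0, 1, 0, 0, 0.03, 0, 1, 0, 0, 0, 0, 1, 0, 0, 0, 0, 1, 0, 0, 0, 0]'

```text
t: 33.78
tool_pos: [0.6484, 0.1562, 0.044]
orientation: [2.549, 1.835, 0.004]
force: [0.2, 0.5, 0.3]
opening: 0.0572
```

```bash
python3 look.py pad_top 0.01 pics/w25.png
```

```text
33.8333 [0.6493 0.1561 0.0451] 0.057429105151378716
axis at z -> [259.08928587 212.84890728]
```

View pics/w25.png

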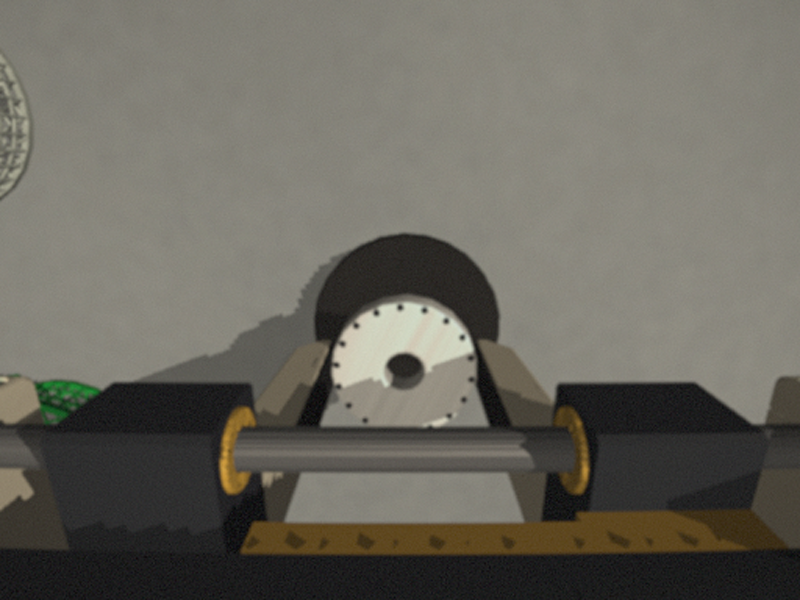

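>>> jog_arm --commands '[1, 0.001, -0.0015, 0.015, 0, 1, 0, 0, 0.01, 0, 1, 0, 0, 0.005, 0, 1, 0, 0, 0.002, 0, 1, 0, 0, 0, 0, 1, 0, 0, 0, 0]'

```text
t: 34.38
tool_pos: [0.6458, 0.1568, 0.0103]
orientation: [-2.55, -1.834, 0.001]
force: [-6.9, -0.7, 10.6]
opening: 0.0574
```

```bash
python3 look.py pad_top 0.01 pics/w26.png
```

```text
34.4333 [0.6457 0.1568 0.0103] 0.05722858482242121
axis at z -> [258.80910692 230.06240057]
pad_top 0.66 259.3 230.6 [0.6462 0.157  0.01  ] tool [0.0003 0.0004 0.0003]
```

View pics/w26.png

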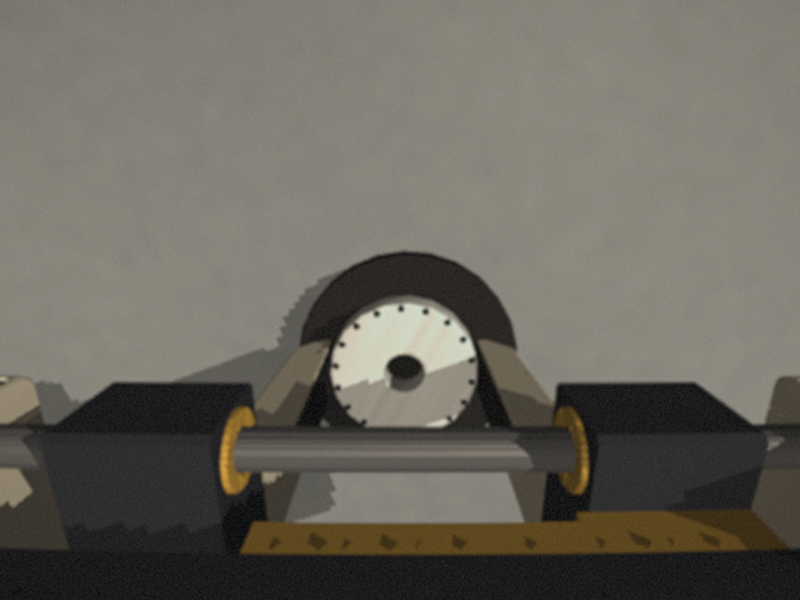

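In contact (10.6 N) and centred. Releasing and withdrawing straight up.

>>> jog_arm --commands '[-0.5, 0, 0, 0, 0, -0.5, 0, 0, 0, 0, -0.5, 0, 0, 0, 0, -0.5, 0, 0, 0, 0, -0.5, 0, 0, 0, 0, -0.5, 0, 0, -0.01, 0, -0.5, 0, 0, -0.03, 0, -0.5, 0, 0, -0.04, 0, -0.5, 0, 0, -0.04, 0, -0.5, 0, 0, -0.04, 0, -0.5, 0, 0, 0, 0, -0.5, 0, 0, 0, 0]'

```text
t: 35.48
tool_pos: [0.6485, 0.1568, 0.1742]
orientation: [2.548, 1.832, 0.01]
force: [0.3, 0.2, -0.3]
opening: 0.0696
```

```bash
python3 look.py pad_top 0.022 pics/w27.png; python3 - <<'E'
from h import *
p=robot.read_camera("scene"); cv2.imwrite("pics/s27.png",cv2.resize(p["img"],(800,600),interpolation=2))
E
```

```text
35.5333 [0.6468 0.1566 0.171 ] 0.06972543740193157
axis at z -> [257.52098924 174.16519358]
pad_top 0.43 254.3 176.3 [0.6507 0.1512 0.01  ] tool [-0.004   0.0051  0.161 ]
```

View pics/w27.png

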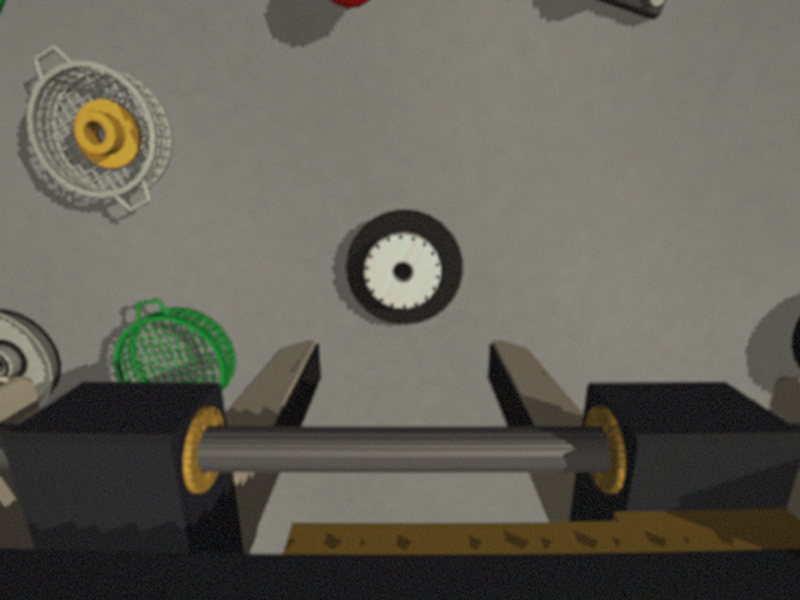

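View pics/s27.png

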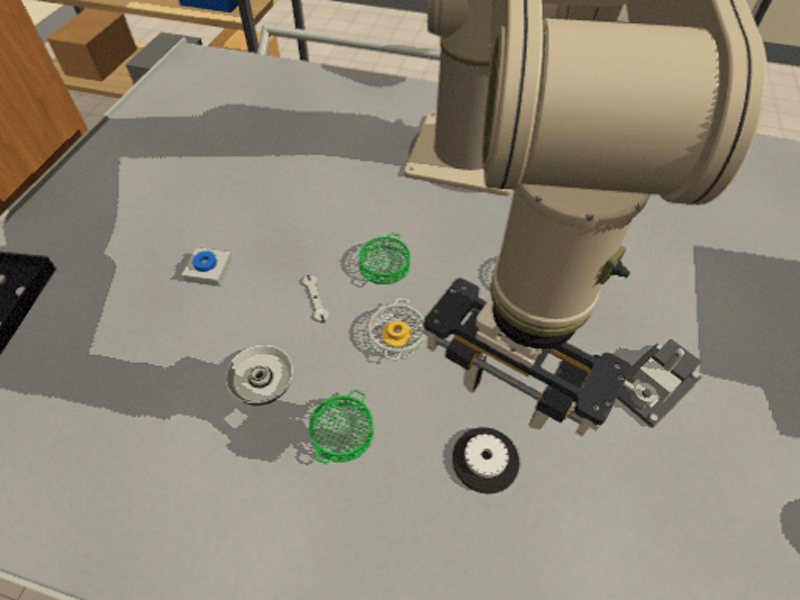

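All four parts lie centred: flange (402,271) on the pad (404,267), bearing, spacer and bushing in the middle of theirs. The wrench hasn't moved and the knob was never approached. Handing in.

```bash
python3 - <<'E'
from h import *
s=robot.read_state(); print(s["t"],s["force"]); print(robot.close_job())
E
```

```text
35.6333 [ 0.0221901   0.78891764 -0.6429827 ]
the job is handed in; nothing more can be done
None
```

I took the stack apart from the top down and laid out all four parts the way up they came off. I handed the job in at 35.6 s with the gripper raised clear of everything; close_job reported no verdict.

- **Placing:** each part was lowered until it touched (7–11 N), then let go. It was bearing on the dish magnet, spacer on the bench block, bushing in the bare steel basket (not a green one) and hub flange on the rubber pad.
- **Regrip:** I set the spacer back on the pin once and gripped it higher. The first grip left the fingertips about 5 mm below its underside, so they would have hit the block first.
- **Last checks:** in the wrist and scene pictures all four parts lie level and within a few millimetres of the middle of their places. The spoke wrench looked unmoved in the last scene picture. The brake knob was mostly hidden behind the arm there, but I never went near it and earlier wrist views showed it standing.
- **Disagreements:** after release, the network put the pad centre about 6 mm from the tool axis. My own reading of the pad and flange outlines had the flange about 3–4 mm off the pad's middle, within the 14 mm limit. Other centre estimates differed by 2–4 mm, so I averaged them.

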